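# Hang two fork yokes on the balance rack

## Robot

A 6-joint arm with a two-finger parallel gripper is mounted at the origin on the work surface. World frame = base frame: x ahead of the robot, y to its left, z up, the work surface at z = 0. Lengths are in m, angles in rad, forces in N, time in s.
With the tool pointing down it reaches from about 0.35 to 0.975 m from the base axis. Payload 4.9 kg.
Tool frame: the origin (TCP) lies on the centre line of the jaws, within the pads' length; the fingertips stand 11 mm ahead of it and the grasp point (between the pads) lies 8 mm behind it; z points along the fingers, y is the direction in which the jaws open and shut (so a half turn about z gives the same grasp; the last joint's range is limited). The gripper opens to 85 mm and grips with 20 to 120 N. Pads are 22 mm wide; open, the fingers measure 114 mm over their backs; the gripper's body (76 mm by 85 mm) begins 54 mm behind the grasp point. The pads swing forward as they close: fully open they stand 13 mm farther back than shut.
Start: joints at [-1.437, 0.053, 1.613, -0, 1.476, -0.119], TCP at [0.156, -0.605, 0.242] pointing down, gripper open.
Joint ranges: [-3.01, 3.01], [-1.01, 2.22], [0.06, 2.58], [-1.02, 4.17], [0.09, 2.62], [-3.14, 3.14]. Speed limits (rad/s): [2.57, 2.57, 3.14, 3.14, 3.14, 3.14].

## Interface

Orientations are given as a rotation vector (axis times angle).
In Python, from station import ctrl gives the robot as it stands.
- The arm moves only by the tool send_rows, never from a script. Its argument "series" is a list of rows, each an object of numbers: "tx", "ty", "tz": the shift along the tool's x, y, z in cm; "wx", "wy", "wz": the turn, a rotation vector about the tool's x, y, z in rad; "jaw": the closure, from 0 (fully open) to 1 (shut). In form: [{"tx": .., "ty": .., "tz": .., "wx": .., "wy": .., "wz": .., "jaw": ..}, ...]. A call has 1 to 5 rows; each row shifts and turns the pose as measured when the row begins, along the tool's axes as they then stand; what a row does not reach is not made up. A row lasts 1/8 s, in which the tool goes at most 62.5 mm and 10.7 degrees, less where a joint would pass 70% of its speed; a pose out of reach is approached as far as the arm can. A call is refused whole if a number of a shift passes 6.25 or a number of a turn 0.188, either way. A call with a gripper value outside its range is refused whole. The fingers move at their own pace and stop on an object; "squeeze" is the grip in N (left out, the last holds). Time passes only in rows, so rows that do not move let the fingers close. It gives the time, the measured TCP pose, the force and the opening at its end, in the units of the state.
- ctrl.get_obs(): the state, without advancing time (a new reading comes with each control period).
- ctrl.get_image(name): name is "scene" or "top" or "wrist"; returns the picture (480x640x3 uint8, red, green, blue); there is no depth.
- ctrl.camera_info(name): a dict with "mtx" (3x3 intrinsics, pixels), "R" (3x3) and "t" (3): a world point X has camera coordinates R X + t. Camera axes: x right, y down, z forward; pixel columns grow to the right and rows downward; lengths in m; the calibration is good to about 2 mm. A picture is of the moment at which its call begins: read the wrist's pose just before it. camera_info takes no time and is no camera call; for the wrist camera it gives the pose at the moment of the call.
- ctrl.finish_job(): hands the job in, once; it reports no verdict.
The state is a dict: "t": time; "q": joint angles; "dq": joint speeds; "effort": joint torques, N m; "tool_pos": TCP position; "tool_rot": TCP orientation; "contact_force": force on the tool from outside, world axes, zero at the start; "wrist_torque": the same for the moment, N m; "opening": finger opening in m.
Only numpy, scipy, OpenCV 4.12 (cv2) and the standard library are available. Lean on these libraries where they do the work, as an engineer would, in place of code of your own. Each camera call takes 0.05 s, during which the arm holds its last target.

## Task

Hang the two steel fork yokes astride the pivoting bar of the rack, one after the other, one on the left arm and one on the right, so that it ends level. Set each yoke down on its arm, slide it outwards along the bar under the keeper's roof until it has pushed the brass plunger right in and is up against the collar, and let it go before you fetch the other. Do it gently: the collars are only clamped finger-tight, the bar must not be tipped far over, and the things lying around are to stay where they are.

Things in the scene. Friction and masses are not known exactly. Their poses are not given: they have to be found in the camera images.
- yoke_a: steel fork yoke, an upside-down U standing on its feet, on the bench. Origin: centre of its underside, z up. Two legs 14 (x) x 44 (y) x 60 mm high, the gap between them 24 mm (x), open along y; bridge 52 x 44 mm, z 60 to 68 mm; on its middle an upright grip tab 10 mm thick (x), 18 mm wide (y), z 68 to 123 mm. Half-turn symmetric. 280 to 320 g
- yoke_b: the second, identical steel fork yoke, an upside-down U standing on its feet, on the bench. Origin: centre of its underside, z up. Two legs 14 (x) x 44 (y) x 60 mm high, the gap between them 24 mm (x), open along y; bridge 52 x 44 mm, z 60 to 68 mm; on its middle an upright grip tab 10 mm thick (x), 18 mm wide (y), z 68 to 123 mm. Half-turn symmetric. 280 to 320 g
- rack: grey rack, fixed. Origin: centre of its underside, z up; the bar lies along its y. Foot plate 120 x 170 x 14 mm (x, y, z); two cheeks in the middle (x +-20, y +-18 mm, up to z = 149 mm) carry the bar's pivot at z = 130 mm. A yoke may be pressed against the bar or the keepers on it with at most 15 N
- beam_mid (a point): the pivot, on the bar's axis at mid-length; axes turn with the bar. Dark steel bar 16 mm wide (x), 14 mm high (its top 7 mm above this point), 340 mm long (y). On each arm an aluminium keeper: a collar block 44 mm wide, -18 to +27 mm in z, its inner face 113 to 137 mm from the pivot, each clamped at its own place, which is not measured: find it by feel or sight
- beam (a joint): tilt of the bar in rad, 0 level, positive: left (+y) end up. Sprung to level (3.0 N m/rad), damped (0.35 N m s/rad). One yoke hung at a collar tilts it about 0.08 to 0.12 rad; two balance within about 0.04. It must never pass 0.22 rad; stop at 0.35
- plunger_left (a joint): brass plunger in the left (+y) keeper, 1 to 8 mm above the bar's top: stands 8 mm out of the collar's inner face at 0, flush at 0.008 m (yoke's bridge on the collar). Spring 0.4 N, less than a hung yoke's friction. Over it a roof 4 mm thick reaches 10 mm inwards from the collar, underside 16 mm above the bar's top: a yoke cannot be set down there, it must slide in under it
- plunger_right (a joint): the same in the right (-y) keeper, with the same roof; the value grows as the plunger is pushed outwards (-y)
- wrench: bystander: steel wrench 170 mm long lying between the yokes' places; origin at its middle on the bench. Leave it
- tape: bystander: black tape roll 72 mm across, 19 mm high, origin at the centre of its underside. Leave it
- jar: bystander: glass jar 72 mm across, 100 mm high, origin at the centre of its underside. Leave it

How it is judged:
On the way:
1. one yoke hangs astride one arm, slid home against its keeper (plunger in by more than 5 mm) and let go, while the other arm's plunger is still out (((value of joint plunger_left above 0.005 m and value of joint plunger_right below 0.002 m and y of yoke_a in the frame of beam_mid above 0.06 m and x of yoke_a in the frame of beam_mid between -0.015 and 0.015 m and z of yoke_a in the frame of beam_mid between -0.06 and -0.047 m and angle between the z axis of yoke_a and the z axis of beam_mid, either way round below 0.15 rad and contact force between the fingers and yoke_a below 0.1 N and contact force between the fingers and yoke_b below 0.1 N) or (value of joint plunger_left above 0.005 m and value of joint plunger_right below 0.002 m and y of yoke_b in the frame of beam_mid above 0.06 m and x of yoke_b in the frame of beam_mid between -0.015 and 0.015 m and z of yoke_b in the frame of beam_mid between -0.06 and -0.047 m and angle between the z axis of yoke_b and the z axis of beam_mid, either way round below 0.15 rad and contact force between the fingers and yoke_a below 0.1 N and contact force between the fingers and yoke_b below 0.1 N) or (value of joint plunger_right above 0.005 m and value of joint plunger_left below 0.002 m and y of yoke_a in the frame of beam_mid below -0.06 m and x of yoke_a in the frame of beam_mid between -0.015 and 0.015 m and z of yoke_a in the frame of beam_mid between -0.06 and -0.047 m and angle between the z axis of yoke_a and the z axis of beam_mid, either way round below 0.15 rad and contact force between the fingers and yoke_a below 0.1 N and contact force between the fingers and yoke_b below 0.1 N) or (value of joint plunger_right above 0.005 m and value of joint plunger_left below 0.002 m and y of yoke_b in the frame of beam_mid below -0.06 m and x of yoke_b in the frame of beam_mid between -0.015 and 0.015 m and z of yoke_b in the frame of beam_mid between -0.06 and -0.047 m and angle between the z axis of yoke_b and the z axis of beam_mid, either way round below 0.15 rad and contact force between the fingers and yoke_a below 0.1 N and contact force between the fingers and yoke_b below 0.1 N))), for 0.2 s.
At the end, for the whole second after the job is handed in: one yoke hangs astride each arm of the bar, its bridge down on the bar (within 6 mm and 0.15 rad), both plungers pushed in by more than 5 of their 8 mm, the bar level within 0.06 rad, everything released and at rest (((y of yoke_a in the frame of beam_mid above 0.06 m and x of yoke_a in the frame of beam_mid between -0.015 and 0.015 m and z of yoke_a in the frame of beam_mid between -0.06 and -0.047 m and angle between the z axis of each of yoke_a, yoke_b and the z axis of beam_mid, either way round below 0.15 rad and y of yoke_b in the frame of beam_mid below -0.06 m and x of yoke_b in the frame of beam_mid between -0.015 and 0.015 m and z of yoke_b in the frame of beam_mid between -0.06 and -0.047 m) or (y of yoke_b in the frame of beam_mid above 0.06 m and x of yoke_b in the frame of beam_mid between -0.015 and 0.015 m and z of yoke_b in the frame of beam_mid between -0.06 and -0.047 m and angle between the z axis of each of yoke_b, yoke_a and the z axis of beam_mid, either way round below 0.15 rad and y of yoke_a in the frame of beam_mid below -0.06 m and x of yoke_a in the frame of beam_mid between -0.015 and 0.015 m and z of yoke_a in the frame of beam_mid between -0.06 and -0.047 m)) and value of joint each of plunger_left, plunger_right above 0.005 m and value of joint beam between -0.06 and 0.06 rad and contact force between the fingers and yoke_a below 0.1 N and contact force between the fingers and yoke_b below 0.1 N and linear speed of each of yoke_a, yoke_b below 0.02 m/s and velocity of joint beam between -0.05 and 0.05 rad/s); the robot touches nothing.
It fails at once if the bar is tipped more than 0.22 rad (value of joint beam above 0.22 rad or value of joint beam below -0.22 rad).
It fails at once if a yoke is pressed against the bar, a keeper or the rack with more than 15 N (contact force between any of yoke_a, yoke_b and rack above 15 N).
It fails at once if the wrench, tape roll or jar is moved more than 20 mm (distance of any of wrench, tape, jar from where it was at the start of the episode above 0.02 m).
It also fails if it takes over 64 s, if anything falls off the work surface, if the arm or the gripper's body presses on something with over 40 N, if the wrist force passes 120 N, or if a joint passes its speed limit or range.

## Working session

There is one attempt and no reset: what is moved stays moved. The work goes in short steps, Python scripts to look and compute and a tool call to move; the robot and the scene stay as the last step left them, time stands still between calls to the robot, and variables do not carry over. Pictures are saved under pics/ and viewed, and the job is handed in when it is done.

Besides the shell and the picture viewer there is one more tool, called after "Emit:" as name([rows], argument=value, ...), one row to a line, values as JSON. send_rows: Moves the arm, as the interface text tells. Its arguments: {"type":"object","properties":{"series":{"type":"array"},"squeeze":{"type":"number"}},"required":["series"]}

```bash
ls; mkdir -p pics
python3 - <<'E'
from station import ctrl
import cv2
o=ctrl.get_obs(); print(o)
for n in("scene","top","wrist"):
    i=ctrl.camera_info(n); print(n,i)
    cv2.imwrite(f"pics/{n}0.png",ctrl.get_image(n)[:,:,::-1])
E
```

```text
pics
{'t': 0.0, 'q': array([-1.43699822e+00,  5.33681262e-02,  1.61431667e+00,  2.31821573e-05,
        1.47600484e+00, -1.18929728e-01]), 'dq': array([-6.17882262e-05,  7.88391127e-05, -5.78309718e-04,  3.00578632e-04,
       -3.63779171e-04, -4.68335213e-04]), 'effort': array([-2.14053267e-03, -3.93685806e+01, -3.70177603e+01, -3.23602035e-04,
        7.05950733e-03,  5.14505388e-06]), 'tool_pos': array([ 0.15624573, -0.60452411,  0.24104248]), 'tool_rot': array([-3.11446385e+00, -3.95660549e-01, -1.17510459e-05]), 'contact_force': array([-0.46399378, -0.79088721,  0.60380923]), 'wrist_torque': array([0.00325556, 0.02388277, 0.02048063]), 'opening': 0.08531286351672687}
scene {'mtx': array([[504.25038491,   0.        , 322.56089173],
       [  0.        , 504.25038491, 238.25201798],
       [  0.        ,   0.        ,   1.        ]]), 'R': array([[-0.00145151,  0.99996395,  0.00836591],
       [ 0.70704298,  0.00694237, -0.70713649],
       [-0.70716908,  0.00488864, -0.70702757]]), 't': array([ 0.0384731 , -0.3047325 ,  1.60071686])}
top {'mtx': array([[437.3241545 ,   0.        , 320.3474866 ],
       [  0.        , 437.3241545 , 237.81838541],
       [  0.        ,   0.        ,   1.        ]]), 'R': array([[ 0.01305313, -0.99990938,  0.00329331],
       [-0.9992805 , -0.01316208, -0.03557018],
       [ 0.0356103 , -0.00282663, -0.99936175]]), 't': array([-0.03871783,  0.54954393,  1.1176895 ])}
wrist {'mtx': array([[359.04510278,   0.        , 317.2382984 ],
       [  0.        , 359.04510278, 242.84356433],
       [  0.        ,   0.        ,   1.        ]]), 'R': array([[ 0.24935529, -0.96841108, -0.00138256],
       [-0.91850257, -0.23695632,  0.31655131],
       [-0.3068794 , -0.07766386, -0.94857438]]), 't': array([-0.62349116, -0.0400695 ,  0.38015533])}
```

View pics/scene0.png

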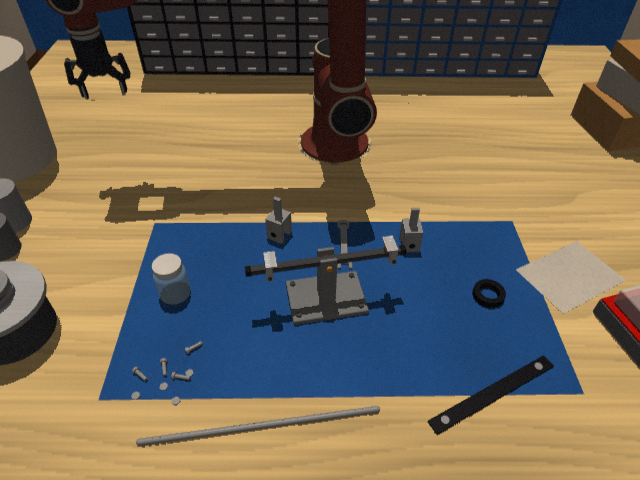

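View pics/top0.png

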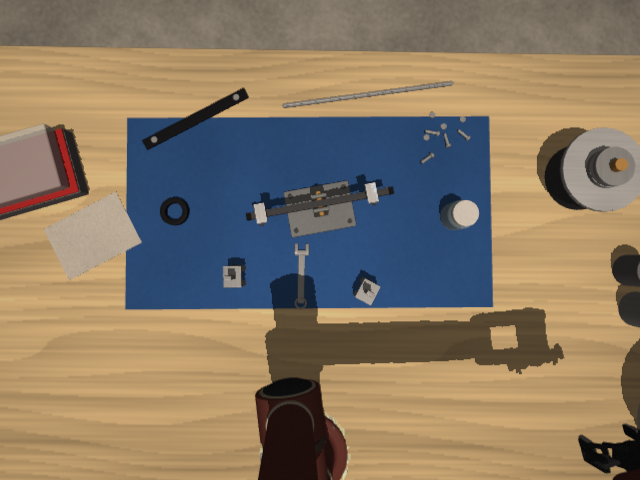

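The scene and top views show the rack mid-mat with its bar running from about (250,216) to (393,190) in the top view. The yokes are at top-view (232,275) and (367,291). I'll zoom in to measure them.

Run:
```python
import cv2,numpy as np
t=cv2.imread("pics/top0.png"); s=cv2.imread("pics/scene0.png")
cv2.imwrite("pics/c1.png",cv2.resize(t[170:320,210:410],None,fx=4,fy=4,interpolation=cv2.INTER_CUBIC))
cv2.imwrite("pics/c2.png",cv2.resize(s[185:335,235:435],None,fx=4,fy=4,interpolation=cv2.INTER_CUBIC))
```

```text
(no output)
```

View pics/c1.png

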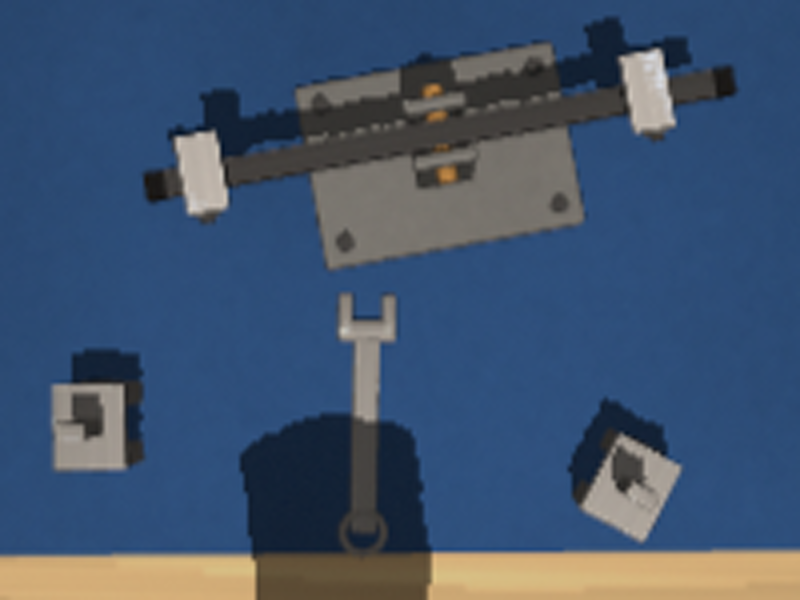

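View pics/c2.png

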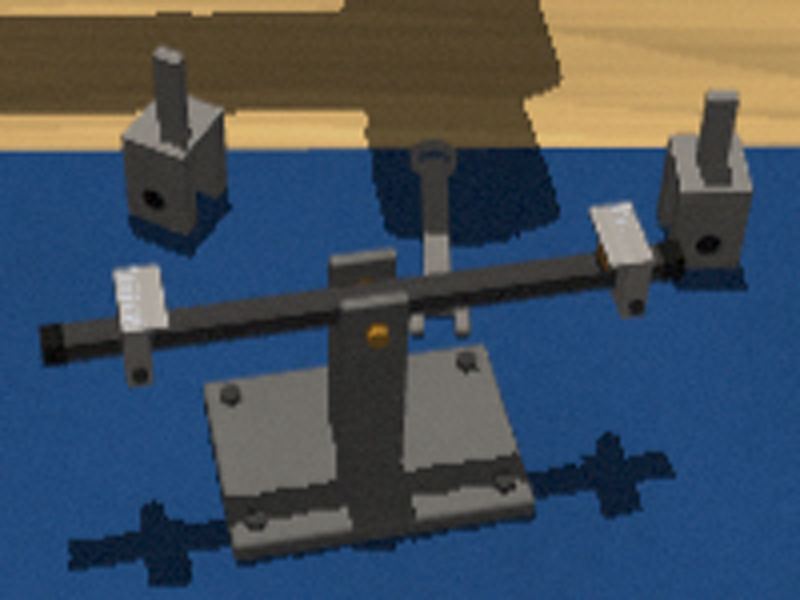

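```bash
cat > h.py <<'E'
import numpy as np,cv2
def ray(info,uv,z):
    K,R,t=info["mtx"],info["R"],info["t"]
    uv=np.atleast_2d(np.float64(uv)); d=np.c_[uv,np.ones(len(uv))]@np.linalg.inv(K).T@R
    c=-R.T@t; s=(z-c[2])/d[:,2]; return c+d*s[:,None]
def proj(info,X):
    X=np.atleast_2d(X); p=(X@info["R"].T+info["t"])@info["mtx"].T; return p[:,:2]/p[:,2:]
E
python3 - <<'E'
from station import ctrl
from h import *
i=ctrl.camera_info("top"); im=cv2.imread("pics/top0.png"); hsv=cv2.cvtColor(im,cv2.COLOR_BGR2HSV)
def comps(m,roi,zz):
    x0,y0,x1,y1=roi; mm=np.zeros_like(m); mm[y0:y1,x0:x1]=m[y0:y1,x0:x1]
    cs,_=cv2.findContours(mm,cv2.RETR_EXTERNAL,cv2.CHAIN_APPROX_NONE)
    for c in cs:
        if cv2.contourArea(c)<30: continue
        r=cv2.minAreaRect(c); b=cv2.boxPoints(r); P=ray(i,b,zz)[:,:2]
        e1,e2=P[1]-P[0],P[2]-P[1]
        print(np.round(r[0],1),round(cv2.contourArea(c)),"ctr",P.mean(0).round(4),"L",np.linalg.norm(e1).round(4),np.degrees(np.arctan2(e1[1],e1[0])).round(1),np.linalg.norm(e2).round(4),np.degrees(np.arctan2(e2[1],e2[0])).round(1))
br=((hsv[:,:,1]<60)&(hsv[:,:,2]>110)).astype('u1')*255
print("yokes");comps(br,(215,255,252,300),.068);comps(br,(345,270,390,310),.068)
print("collars");comps(br,(245,190,272,230),.157);comps(br,(355,170,385,210),.157)
blue=((hsv[:,:,0]>95)&(hsv[:,:,0]<130)&(hsv[:,:,1]>120))
nb=(~blue).astype('u1')*255
print("jar etc");comps(nb,(425,185,490,235),.1);comps(nb,(155,190,195,230),.019)
# bar dark
dk=((hsv[:,:,1]<80)&(hsv[:,:,2]<85)).astype('u1')*255
for x in (248,250,256,270,275,280,285,290,350,355,360,384,388,391):
    col=np.where(nb[170:235,x])[0]+170; print(x,col.min(),col.max())
E
```

```text
yokes
[231.5 276.5] 354 ctr [0.4508 0.1838] L 0.0414 -89.3 0.051 -178.9
[367.2 291.6] 350 ctr [ 0.4184 -0.1472] L 0.0522 -26.0 0.0435 -115.8
collars
[260.1 212.9] 182 ctr [0.5989 0.105 ] L 0.0235 -80.4 0.0449 -170.3
[371.5 192.4] 181 ctr [ 0.6486 -0.1449] L 0.0234 -78.9 0.0451 -169.2
jar etc
[459.4 214.4] 906 ctr [ 0.6069 -0.3613] L 0.0943 -83.5 0.07 -174.3
[173.8 210.8] 582 ctr [0.6139 0.3446] L 0.0694 -32.3 0.0715 -122.9
248 213 219
250 213 219
256 203 223
270 209 215
275 208 214
280 207 214
285 191 213
290 190 232
350 192 226
355 193 225
360 192 199
384 188 194
388 187 194
391 187 193
```

```bash
cat >> h.py <<'E'
from scipy.spatial.transform import Rotation as Ro
def down(yaw_y,flip=False):
    # tool z down, tool y along world angle yaw_y(deg)
    a=np.radians(yaw_y+(180 if flip else 0)); y=np.array([np.cos(a),np.sin(a),0]); z=np.array([0,0,-1.]); x=np.cross(y,z)
    return Ro.from_matrix(np.c_[x,y,z])
def plan(o,pos,R):
    C=Ro.from_rotvec(o["tool_rot"]); d=C.inv().apply(np.array(pos)-o["tool_pos"])*100; w=(C.inv()*R).as_rotvec()
    print("t",round(o["t"],2),"pos",o["tool_pos"].round(4),"d cm(tool)",d.round(2),"w",w.round(3),"F",o["contact_force"].round(1),"open",round(o["opening"],4)); return d,w
E
python3 - <<'E'
from station import ctrl
from h import *
i=ctrl.camera_info("top");s=ctrl.camera_info("scene")
P=ray(i,[[246.5,216.7],[394,190]],.135); print(P, np.linalg.norm(P[0]-P[1])); m=P.mean(0)
print("mid",m)
print("foot crop corners",ray(i,np.array([[296,88],[551,44],[583,221],[330,268]])/4+[210,170],.014), )
f=ray(i,np.array([[296,88],[551,44],[583,221],[330,268]])/4+[210,170],.014); print(f.mean(0),np.linalg.norm(f[0]-f[1]),np.linalg.norm(f[1]-f[2]), np.degrees(np.arctan2(*(f[0]-f[1])[:2])))
# scene check of bar mid ends
print("scene ends at z .13:",ray(s,np.array([[52,345],[675,263]])/4+[235,185],.13))
o=ctrl.get_obs(); C=Ro.from_rotvec(o["tool_rot"]).as_matrix(); print(C.round(3))
for fl in(0,1): plan(o,[.4184,-.1472,.25],down(-26,fl))
# tab of right yoke scene check: top at z .123
print(ray(s,np.array([[168,55],[721,95]])/4+[235,185],.123), ray(i,np.array([[641,490],[70,431]])/4+[210,170],.123))
E
```

```text
[[ 0.59179636  0.13891004  0.135     ]
 [ 0.65792111 -0.19925944  0.135     ]] 0.34457376872002393
mid [ 0.62485874 -0.0301747   0.135     ]
foot crop corners [[ 0.66679007  0.06372837  0.014     ]
 [ 0.69752769 -0.10030726  0.014     ]
 [ 0.58339961 -0.12212456  0.014     ]
 [ 0.55101722  0.04004685  0.014     ]]
[ 0.62468365 -0.02966415  0.014     ] 0.16689065715104048 0.11619472573242158 -10.613224416834633
scene ends at z .13: [[ 0.65931023 -0.19262924  0.13      ]
 [ 0.59777037  0.13628817  0.13      ]]
[[ 0.968  0.25  -0.   ]
 [ 0.25  -0.968  0.002]
 [ 0.    -0.002 -1.   ]]
t 0.15 pos [ 0.1563 -0.6047  0.2413] d cm(tool) [ 36.82 -37.74  -0.8 ] w [-0.001 -0.001 -0.864] F [ 0.8 -0.2  0.9] open 0.0853
t 0.15 pos [ 0.1563 -0.6047  0.2413] d cm(tool) [ 36.82 -37.74  -0.8 ] w [-1.000e-03  2.000e-03  2.277e+00] F [ 0.8 -0.2  0.9] open 0.0853
[[ 0.42080476 -0.14871666  0.123     ]
 [ 0.45343859  0.18063436  0.123     ]] [[ 0.4211111  -0.14810002  0.123     ]
 [ 0.45084638  0.18208535  0.123     ]]
```

Emit:
send_rows([
  {"tx": 4.3, "ty": -4.4},
  {"tx": 4.3, "ty": -4.4},
  {"tx": 4.3, "ty": -4.4},
  {"tx": 4.3, "ty": -4.4},
  {"tx": 4.3, "ty": -4.4},
])

```text
invalid input at $.series[0]: expected keys tx, ty, tz, wx, wy, wz, jaw
```

Run:
```python
from station import ctrl
from h import *
plan(ctrl.get_obs(),[.421,-.148,.20],down(-26))
```

```text
t 0.15 pos [ 0.1563 -0.6047  0.2413] d cm(tool) [ 37.05 -37.59   4.2 ] w [-0.001 -0.001 -0.864] F [ 0.8 -0.2  0.9] open 0.0853
```

Emit:
send_rows([
  {"tx": 4.3, "ty": -4.4, "tz": 0, "wx": 0, "wy": 0, "wz": 0, "jaw": 0},
  {"tx": 4.3, "ty": -4.4, "tz": 0, "wx": 0, "wy": 0, "wz": 0, "jaw": 0},
  {"tx": 4.3, "ty": -4.4, "tz": 0, "wx": 0, "wy": 0, "wz": 0, "jaw": 0},
  {"tx": 4.3, "ty": -4.4, "tz": 0, "wx": 0, "wy": 0, "wz": 0, "jaw": 0},
  {"tx": 4.3, "ty": -4.4, "tz": 0, "wx": 0, "wy": 0, "wz": 0, "jaw": 0},
])

```text
t: 0.78
tool_pos: [0.3104, -0.3345, 0.2391]
tool_rot: [-3.113, -0.383, -0.001]
contact_force: [1.8, -1.0, 1.2]
opening: 0.0854
```

Run:
```python
from station import ctrl
from h import *
plan(ctrl.get_obs(),[.421,-.148,.20],down(-26))
```

```text
t 0.78 pos [ 0.3104 -0.3345  0.2391] d cm(tool) [ 15.25 -15.39   4.01] w [-0.004 -0.003 -0.872] F [ 1.8 -1.   1.2] open 0.0854
```

Emit:
send_rows([
  {"tx": 4.3, "ty": -4.4, "tz": 0, "wx": 0, "wy": 0, "wz": 0, "jaw": 0},
  {"tx": 4.3, "ty": -4.4, "tz": 0, "wx": 0, "wy": 0, "wz": 0, "jaw": 0},
  {"tx": 3, "ty": -3, "tz": 0, "wx": 0, "wy": 0, "wz": -0.18, "jaw": 0},
  {"tx": 0, "ty": 0, "tz": 0, "wx": 0, "wy": 0, "wz": -0.18, "jaw": 0},
  {"tx": 0, "ty": 0, "tz": 0, "wx": 0, "wy": 0, "wz": -0.18, "jaw": 0},
])

```text
t: 1.4
tool_pos: [0.3961, -0.1839, 0.2389]
tool_rot: [-2.885, -1.23, -0.005]
contact_force: [0.1, -0.3, -0.2]
opening: 0.0853
```

Run:
```python
from station import ctrl
from h import *
plan(ctrl.get_obs(),[.421,-.148,.20],down(-26))
```

```text
t 1.4 pos [ 0.3961 -0.1839  0.2389] d cm(tool) [ 4.29 -0.67  3.91] w [-0.003 -0.005 -0.311] F [ 0.1 -0.3 -0.2] open 0.0853
```

Emit:
send_rows([
  {"tx": 2.2, "ty": -0.3, "tz": 0, "wx": 0, "wy": 0, "wz": -0.18, "jaw": 0},
  {"tx": 2.2, "ty": 0, "tz": 0, "wx": 0, "wy": 0, "wz": -0.16, "jaw": 0},
  {"tx": 0, "ty": 0, "tz": 0, "wx": 0, "wy": 0, "wz": 0, "jaw": 0},
])

```text
t: 1.78
tool_pos: [0.4212, -0.1461, 0.2381]
tool_rot: [-2.627, -1.713, -0.004]
contact_force: [-0.3, 0.2, -0.5]
opening: 0.0855
```

Run:
```python
from station import ctrl
from h import *
plan(ctrl.get_obs(),[.421,-.148,.20],down(-26))
i=ctrl.camera_info("wrist");cv2.imwrite("pics/w1.png",ctrl.get_image("wrist")[:,:,::-1])
np.savez("w1.npz",**i)
print(proj(i,[[.421,-.148,.123],[.421,-.148,.068]]))
```

```text
t 1.77 pos [ 0.4212 -0.1461  0.2381] d cm(tool) [-0.2   0.06  3.81] w [-0.003 -0.005  0.039] F [-0.3  0.2 -0.5] open 0.0855
[[318.60558683 245.75802316]
 [318.52696163 225.55798439]]
```

View pics/w1.png

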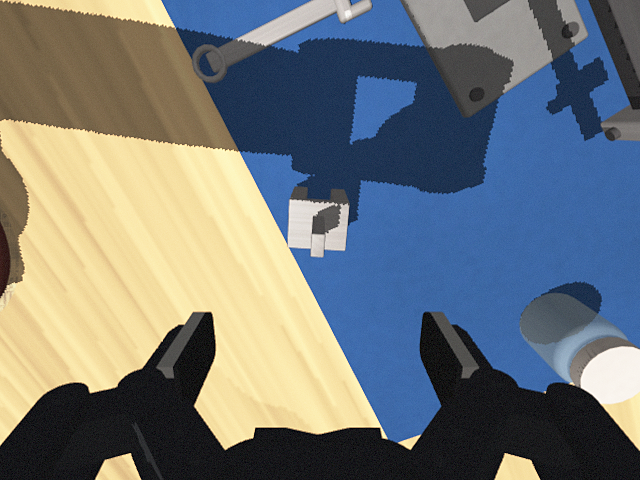

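Emit:
send_rows([
  {"tx": -0.2, "ty": 0.05, "tz": 4, "wx": 0, "wy": 0, "wz": 0.04, "jaw": 0},
  {"tx": 0, "ty": 0, "tz": 4, "wx": 0, "wy": 0, "wz": 0, "jaw": 0},
  {"tx": 0, "ty": 0, "tz": 4, "wx": 0, "wy": 0, "wz": 0, "jaw": 0.3},
  {"tx": 0, "ty": 0, "tz": 1.8, "wx": 0, "wy": 0, "wz": 0, "jaw": 0.5},
  {"tx": 0, "ty": 0, "tz": 0, "wx": 0, "wy": 0, "wz": 0, "jaw": 0.5},
], squeeze=30)

```text
t: 2.45
tool_pos: [0.4191, -0.1516, 0.0971]
tool_rot: [-2.678, -1.639, -0.003]
contact_force: [0.3, 0.2, 0.4]
opening: 0.0426
```

Run:
```python
from station import ctrl
from h import *
plan(ctrl.get_obs(),[.421,-.148,.10],down(-26))
i=ctrl.camera_info("wrist");cv2.imwrite("pics/w2.png",ctrl.get_image("wrist")[:,:,::-1])
```

```text
t 2.45 pos [ 0.4191 -0.1516  0.0971] d cm(tool) [ 0.41  0.01 -0.29] w [-0.001 -0.003 -0.019] F [0.3 0.2 0.4] open 0.0426
```

View pics/w2.png

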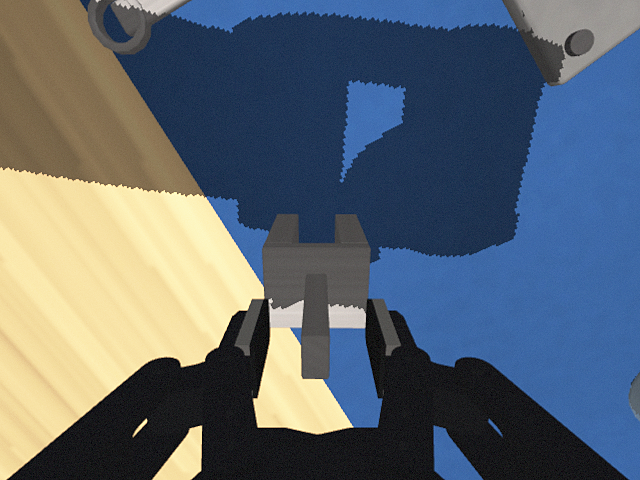

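The wrist view shows the tab at column 315, centred between the pads at 255 and 380 and well aligned. It needs a shift of +4 mm in tool x and 3 mm up, then I'll close.

Emit:
send_rows([
  {"tx": 0.4, "ty": 0, "tz": -0.3, "wx": 0, "wy": 0, "wz": -0.01, "jaw": 0.5},
  {"tx": 0, "ty": 0, "tz": 0, "wx": 0, "wy": 0, "wz": 0, "jaw": 1},
  {"tx": 0, "ty": 0, "tz": 0, "wx": 0, "wy": 0, "wz": 0, "jaw": 1},
  {"tx": 0, "ty": 0, "tz": 0, "wx": 0, "wy": 0, "wz": 0, "jaw": 1},
  {"tx": 0, "ty": 0, "tz": 0, "wx": 0, "wy": 0, "wz": 0, "jaw": 1},
], squeeze=35)

```text
t: 3.12
tool_pos: [0.4228, -0.1491, 0.1042]
tool_rot: [2.669, 1.65, 0.008]
contact_force: [0.5, 0.3, -2.2]
opening: 0.0092
```

Run:
```python
from station import ctrl
from h import *
plan(ctrl.get_obs(),[.421,-.148,.10],down(-26))
```

```text
t 3.12 pos [ 0.4228 -0.1491  0.1042] d cm(tool) [ 0.02 -0.22  0.42] w [ 0.005 -0.002 -0.009] F [ 0.5  0.3 -2.2] open 0.0092
```

Emit:
send_rows([
  {"tx": 0, "ty": 0, "tz": -2, "wx": 0, "wy": 0, "wz": 0, "jaw": 1},
  {"tx": 0, "ty": 0, "tz": -5, "wx": 0, "wy": 0, "wz": 0, "jaw": 1},
  {"tx": 0, "ty": 0, "tz": -5, "wx": 0, "wy": 0, "wz": 0, "jaw": 1},
  {"tx": 0, "ty": 0, "tz": -5, "wx": 0, "wy": 0, "wz": 0, "jaw": 1},
  {"tx": 0, "ty": 0, "tz": -2, "wx": 0, "wy": 0, "wz": 0, "jaw": 1},
])

```text
t: 3.75
tool_pos: [0.4191, -0.1476, 0.2932]
tool_rot: [-2.666, -1.648, 0.002]
contact_force: [0.8, -0.6, -3.8]
opening: 0.0091
```

Run:
```python
from station import ctrl
from h import *
plan(ctrl.get_obs(),[.6384,-.0967,.285],down(11.2))
cv2.imwrite("pics/w3.png",ctrl.get_image("wrist")[:,:,::-1])
```

```text
t 3.75 pos [ 0.4191 -0.1476  0.2932] d cm(tool) [14.35 17.35  0.74] w [-0.006 -0.005 -0.659] F [ 0.8 -0.6 -3.8] open 0.0091
```

View pics/w3.png

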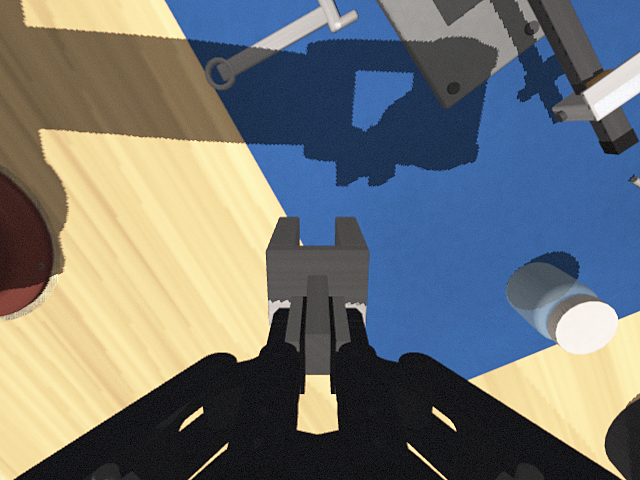

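Wrist view: the yoke is held upright, with the tab at column 317 between the pads. Next I carry it to above the right arm.

Emit:
send_rows([
  {"tx": 2.5, "ty": 3, "tz": 0, "wx": 0, "wy": 0, "wz": 0, "jaw": 1},
  {"tx": 3.7, "ty": 4.5, "tz": 0, "wx": 0, "wy": 0, "wz": 0, "jaw": 1},
  {"tx": 3.7, "ty": 4.5, "tz": 0, "wx": 0, "wy": 0, "wz": 0, "jaw": 1},
  {"tx": 3.5, "ty": 4, "tz": 0, "wx": 0, "wy": 0, "wz": -0.1, "jaw": 1},
  {"tx": 0, "ty": 0, "tz": 0, "wx": 0, "wy": 0, "wz": -0.18, "jaw": 1},
])

```text
t: 4.42
tool_pos: [0.625, -0.0975, 0.2782]
tool_rot: [-2.394, -2.003, 0.017]
contact_force: [-0.9, 0.0, -3.5]
opening: 0.0094
```

Run:
```python
from station import ctrl
from h import *
plan(ctrl.get_obs(),[.6384,-.0967,.285],down(11.2))
```

```text
t 4.42 pos [ 0.625  -0.0975  0.2782] d cm(tool) [ 0.31  1.29 -0.71] w [-0.021 -0.009 -0.373] F [-0.9  0.  -3.5] open 0.0094
```

Emit:
send_rows([
  {"tx": 0.2, "ty": 0.6, "tz": -0.3, "wx": -0.01, "wy": 0, "wz": -0.15, "jaw": 1},
  {"tx": 0, "ty": 0.4, "tz": -0.2, "wx": -0.01, "wy": 0, "wz": -0.15, "jaw": 1},
  {"tx": 0, "ty": 0, "tz": 0, "wx": 0, "wy": 0, "wz": -0.06, "jaw": 1},
  {"tx": 0, "ty": 0, "tz": 0, "wx": 0, "wy": 0, "wz": 0, "jaw": 1},
])

```text
t: 4.92
tool_pos: [0.6324, -0.0949, 0.2663]
tool_rot: [-1.976, -2.408, 0.006]
contact_force: [-0.4, -0.2, -3.3]
opening: 0.0091
```

Run:
```python
from station import ctrl
from h import *
plan(ctrl.get_obs(),[.6384,-.0967,.285],down(11.2))
i=ctrl.camera_info("wrist");cv2.imwrite("pics/w4.png",ctrl.get_image("wrist")[:,:,::-1])
cv2.imwrite("pics/s4.png",cv2.resize(ctrl.get_image("scene")[100:340,200:460,::-1],None,fx=3,fy=3)[:600])
np.savez("w4.npz",**i)
```

```text
t 4.92 pos [ 0.6324 -0.0949  0.2663] d cm(tool) [-0.26  0.52 -1.88] w [-0.02  -0.018  0.001] F [-0.4 -0.2 -3.3] open 0.0091
```

View pics/w4.png

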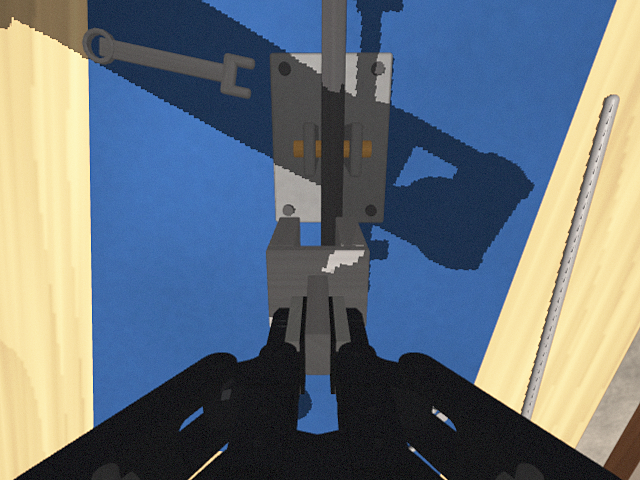

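View pics/s4.png

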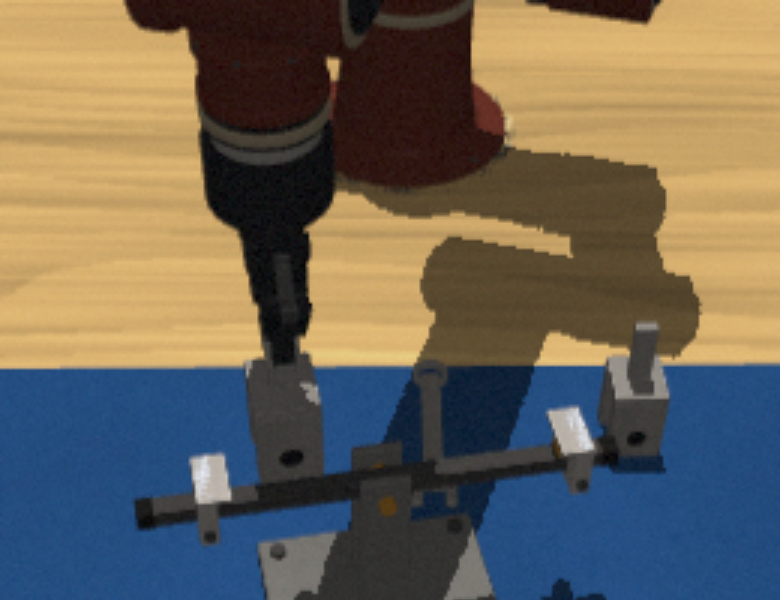

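Run:
```python
from h import *
i=dict(np.load("w4.npz"))
P=ray(i,[[322,20],[346,20],[321,200],[343,200]],.137);print(P)
# perpendicular coordinate relative to assumed bar axis
n=np.array([np.cos(np.radians(11.2)),np.sin(np.radians(11.2))]); a=np.array([-n[1],n[0]])
for p in P: print((p[:2]-[.625,-.03])@n*1e3,(p[:2]-[.625,-.03])@a*1e3)
```

```text
[[ 0.60460261  0.04935672  0.137     ]
 [ 0.61966679  0.05226313  0.137     ]
 [ 0.62694802 -0.06487454  0.137     ]
 [ 0.64282866 -0.06166926  0.137     ]]
-4.595125299930031 81.80726162473674
10.746689913673197 81.73233054890784
-4.862914010678764 -34.588729714596575
11.33786188252821 -34.52906333950883
```

Emit:
send_rows([
  {"tx": -0.25, "ty": 0.6, "tz": -0.8, "wx": -0.02, "wy": -0.018, "wz": 0, "jaw": 1},
  {"tx": 0, "ty": 0, "tz": 0, "wx": 0, "wy": 0, "wz": 0, "jaw": 1},
])

```text
t: 5.28
tool_pos: [0.6393, -0.0964, 0.2747]
tool_rot: [1.994, 2.425, 0.001]
contact_force: [-0.5, -1.3, -3.4]
opening: 0.0096
```

Run:
```python
from station import ctrl
from h import *
plan(ctrl.get_obs(),[.6384,-.0967,.285],down(11.2))
i=ctrl.camera_info("wrist");im=ctrl.get_image("wrist")[:,:,::-1];cv2.imwrite("pics/w5.png",im)
cv2.imwrite("pics/w5c.png",cv2.resize(im[100:400,220:420],None,fx=2,fy=2))
np.savez("w5.npz",**i)
o=ctrl.get_obs()
C=Ro.from_rotvec(o["tool_rot"])
for z in (-.02,0,.05,.13): print(proj(i,o["tool_pos"]+C.apply([0,0,z])))
```

```text
t 5.28 pos [ 0.6393 -0.0964  0.2747] d cm(tool) [-0.01 -0.1  -1.03] w [ 0.002  0.001 -0.001] F [-0.5 -1.3 -3.4] open 0.0096
[[315.92553109 357.93580336]]
[[316.01140968 328.3678288 ]]
[[316.154324   279.16246563]]
[[316.28025832 235.80331119]]
```

View pics/w5c.png

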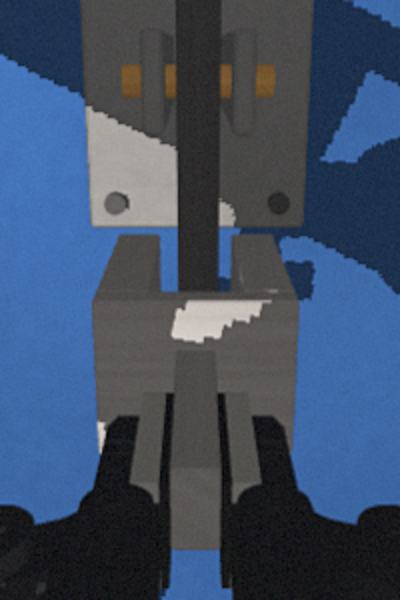

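The wrist crop shows the bar centred at column 319 and the yoke gap at about 318, which is within about 1 mm. I'll descend.

Emit:
send_rows([
  {"tx": 0, "ty": 0.1, "tz": 2.5, "wx": 0, "wy": 0, "wz": 0, "jaw": 1},
  {"tx": 0, "ty": 0, "tz": 2.5, "wx": 0, "wy": 0, "wz": 0, "jaw": 1},
  {"tx": 0, "ty": 0, "tz": 2, "wx": 0, "wy": 0, "wz": 0, "jaw": 1},
  {"tx": 0, "ty": 0, "tz": 0.5, "wx": 0, "wy": 0, "wz": 0, "jaw": 1},
  {"tx": 0, "ty": 0, "tz": 0, "wx": 0, "wy": 0, "wz": 0, "jaw": 1},
])

```text
t: 5.95
tool_pos: [0.6412, -0.0965, 0.1995]
tool_rot: [1.993, 2.423, 0.003]
contact_force: [-0.6, 0.0, -3.0]
opening: 0.0095
```

Run:
```python
from station import ctrl
from h import *
plan(ctrl.get_obs(),[.6384,-.0967,.19],down(11.2))
im=ctrl.get_image("wrist")[:,:,::-1]
cv2.imwrite("pics/w6c.png",cv2.resize(im[100:400,220:420],None,fx=2,fy=2))
```

```text
t 5.95 pos [ 0.6412 -0.0965  0.1995] d cm(tool) [ 0.04 -0.28  0.95] w [ 0.005  0.002 -0.001] F [-0.6  0.  -3. ] open 0.0095
```

View pics/w6c.png

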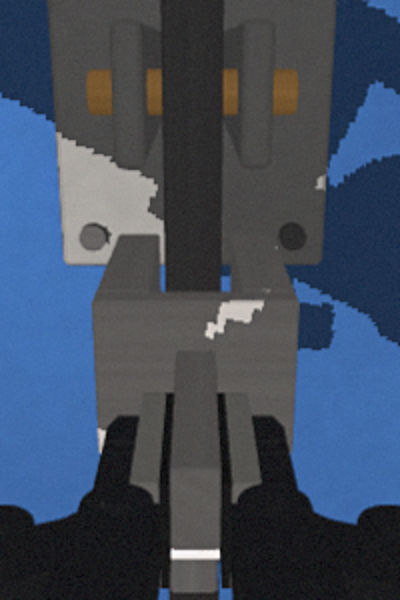

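Crop: the bar (columns 163-222) lies inside the gap and the legs already straddle it. I'll lower slowly.

Emit:
send_rows([
  {"tx": 0, "ty": -0.1, "tz": 0.6, "wx": 0, "wy": 0, "wz": 0, "jaw": 1},
  {"tx": 0, "ty": 0, "tz": 0.6, "wx": 0, "wy": 0, "wz": 0, "jaw": 1},
  {"tx": 0, "ty": 0, "tz": 0.3, "wx": 0, "wy": 0, "wz": 0, "jaw": 1},
  {"tx": 0, "ty": 0, "tz": 0, "wx": 0, "wy": 0, "wz": 0, "jaw": 1},
])

```text
t: 6.5
tool_pos: [0.6415, -0.0971, 0.1862]
tool_rot: [1.991, 2.42, 0.006]
contact_force: [-0.2, 0.3, -3.1]
opening: 0.0091
```

Run:
```python
from station import ctrl
from h import *
plan(ctrl.get_obs(),[.6384,-.0967,.181],down(11.2))
```

```text
t 6.5 pos [ 0.6415 -0.0971  0.1862] d cm(tool) [ 0.1  -0.3   0.52] w [ 0.008  0.004 -0.002] F [-0.2  0.3 -3.1] open 0.0091
```

Emit:
send_rows([
  {"tx": 0, "ty": 0, "tz": 0.4, "wx": 0, "wy": 0, "wz": 0, "jaw": 1},
  {"tx": 0, "ty": 0, "tz": 0.3, "wx": 0, "wy": 0, "wz": 0, "jaw": 1},
  {"tx": 0, "ty": 0, "tz": 0, "wx": 0, "wy": 0, "wz": 0, "jaw": 1},
])

```text
t: 6.88
tool_pos: [0.6419, -0.0974, 0.18]
tool_rot: [1.99, 2.419, 0.006]
contact_force: [-1.4, -0.7, -1.9]
opening: 0.0094
```

Run:
```python
from station import ctrl
from h import *
plan(ctrl.get_obs(),[.6384,-.0967,.181],down(11.2))
im=ctrl.get_image("scene")[:,:,::-1]
cv2.imwrite("pics/s7.png",cv2.resize(im[190:320,235:435],None,fx=4,fy=4,interpolation=cv2.INTER_CUBIC))
```

```text
t 6.88 pos [ 0.6419 -0.0974  0.18  ] d cm(tool) [ 0.13 -0.33 -0.1 ] w [ 0.009  0.005 -0.002] F [-1.4 -0.7 -1.9] open 0.0094
```

View pics/s7.png

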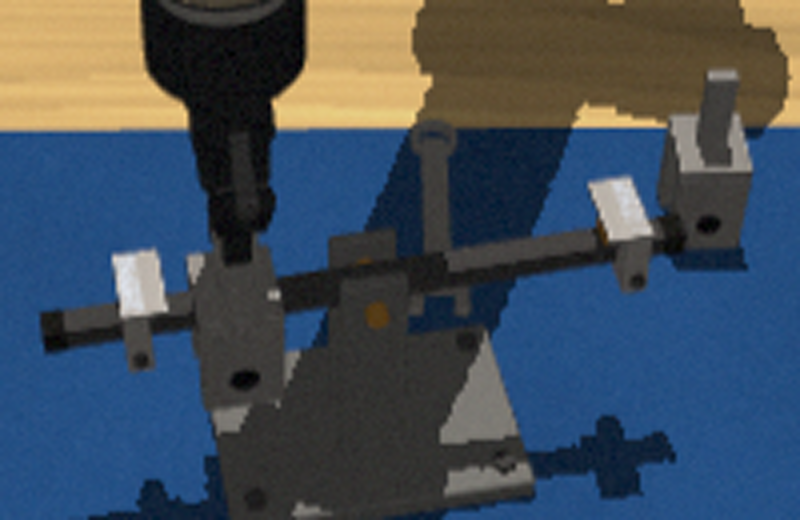

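Emit:
send_rows([
  {"tx": 0, "ty": -0.2, "tz": 0.3, "wx": 0, "wy": 0, "wz": 0, "jaw": 1},
  {"tx": 0, "ty": 0, "tz": 0.3, "wx": 0, "wy": 0, "wz": 0, "jaw": 1},
  {"tx": 0, "ty": 0, "tz": 0, "wx": 0, "wy": 0, "wz": 0, "jaw": 1},
])

```text
t: 7.3
tool_pos: [0.6416, -0.0978, 0.177]
tool_rot: [1.987, 2.416, 0.011]
contact_force: [-0.9, 0.4, 1.8]
opening: 0.009
```

Run:
```python
from station import ctrl
from h import *
plan(ctrl.get_obs(),[.6384,-.0967,.181],down(11.2))
```

```text
t 7.3 pos [ 0.6416 -0.0978  0.177 ] d cm(tool) [ 0.16 -0.29 -0.41] w [ 0.014  0.006 -0.001] F [-0.9  0.4  1.8] open 0.009
```

Emit:
send_rows([
  {"tx": 0, "ty": 0, "tz": 0, "wx": 0, "wy": 0, "wz": 0, "jaw": 0.85},
  {"tx": 0, "ty": 0, "tz": 0, "wx": 0, "wy": 0, "wz": 0, "jaw": 0.65},
  {"tx": 0, "ty": 0, "tz": 0, "wx": 0, "wy": 0, "wz": 0, "jaw": 0.6},
  {"tx": 0, "ty": 0, "tz": 0, "wx": 0, "wy": 0, "wz": 0, "jaw": 0.6},
])

```text
t: 7.8
tool_pos: [0.6414, -0.098, 0.176]
tool_rot: [1.987, 2.416, 0.01]
contact_force: [0.1, -1.0, 0.0]
opening: 0.034
```

Run:
```python
from station import ctrl
from h import *
plan(ctrl.get_obs(),[.6384,-.0967,.181],down(11.2))
im=ctrl.get_image("scene")[:,:,::-1]
cv2.imwrite("pics/s8.png",cv2.resize(im[190:320,235:435],None,fx=4,fy=4,interpolation=cv2.INTER_CUBIC))
im=ctrl.get_image("wrist")[:,:,::-1]
cv2.imwrite("pics/w8.png",im)
```

```text
t 7.8 pos [ 0.6414 -0.098   0.176 ] d cm(tool) [ 0.18 -0.26 -0.5 ] w [ 0.013  0.007 -0.001] F [ 0.1 -1.   0. ] open 0.034
```

View pics/s8.png

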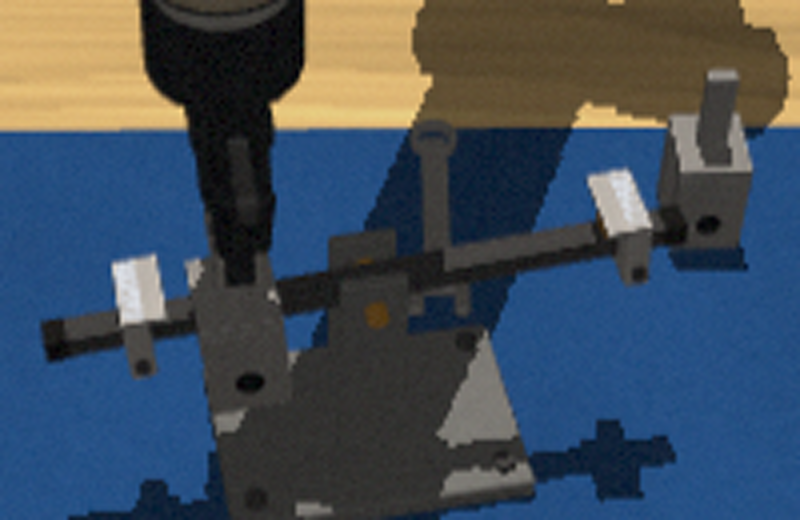

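View pics/w8.png

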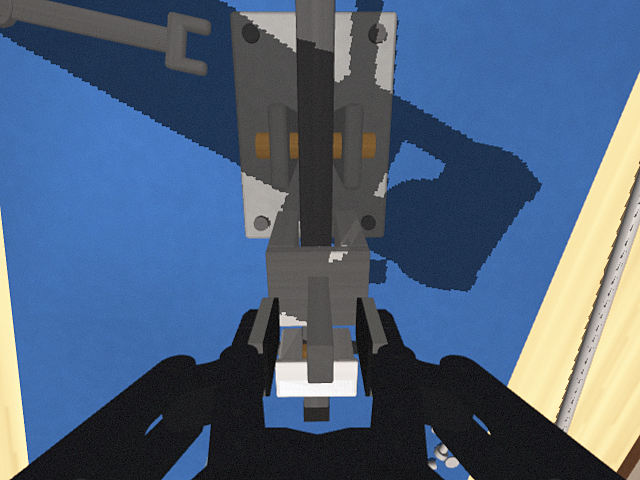

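The yoke hangs on the right arm in the pictures, with the brass plunger visible at wrist (303,345). Next I slide the open jaws inward off the tab, close them, lower, and push outward against the tab's inner edge.

Emit:
send_rows([
  {"tx": 1.5, "ty": -0.1, "tz": 0, "wx": 0, "wy": 0, "wz": 0, "jaw": 0.6},
  {"tx": 1.5, "ty": 0, "tz": 0, "wx": 0, "wy": 0, "wz": 0, "jaw": 0.6},
  {"tx": 0, "ty": 0, "tz": 0, "wx": 0, "wy": 0, "wz": 0, "jaw": 1},
  {"tx": 0, "ty": 0, "tz": 0, "wx": 0, "wy": 0, "wz": 0, "jaw": 1},
  {"tx": 0, "ty": 0, "tz": 0.8, "wx": 0, "wy": 0, "wz": 0, "jaw": 1},
])

```text
t: 8.52
tool_pos: [0.6347, -0.066, 0.1686]
tool_rot: [1.985, 2.415, 0.011]
contact_force: [0.1, 0.0, -0.2]
opening: 0.0
```

```bash
cat > st.py <<'E'
from station import ctrl
from h import *
import sys
o=ctrl.get_obs()
P=np.array([.625,-.03]); n=np.array([np.cos(np.radians(11.2)),np.sin(np.radians(11.2))]); a=np.array([-n[1],n[0]])
r=o["tool_pos"][:2]-P
d,w=plan(o,o["tool_pos"],down(11.2))
F=o["contact_force"][:2]
print("lat mm",(r@n*1e3).round(1),"along mm",(r@a*1e3).round(1),"F lat",(F@n).round(2),"F along",(F@a).round(2))
if len(sys.argv)>1:
    k=sys.argv[1]
    im=ctrl.get_image("scene")[:,:,::-1]
    cv2.imwrite(f"pics/s{k}.png",cv2.resize(im[190:320,235:435],None,fx=4,fy=4,interpolation=cv2.INTER_CUBIC))
    np.savez(f"w{k}.npz",**ctrl.camera_info("wrist"))
    cv2.imwrite(f"pics/w{k}.png",ctrl.get_image("wrist")[:,:,::-1])
E
python3 st.py 9
```

```text
t 8.53 pos [ 0.6347 -0.066   0.1686] d cm(tool) [0. 0. 0.] w [ 0.015  0.007 -0.   ] F [ 0.1  0.  -0.2] open 0.0
lat mm 2.5 along mm -37.2 F lat 0.13 F along -0.01
```

View pics/w9.png

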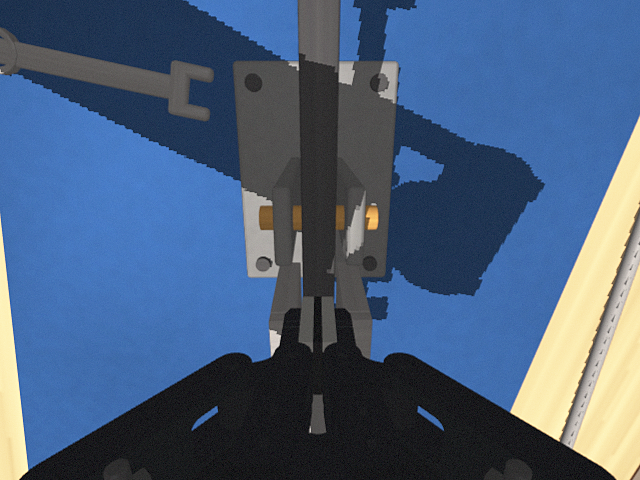

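Emit:
send_rows([
  {"tx": -0.5, "ty": 0, "tz": 0.4, "wx": 0, "wy": 0, "wz": 0, "jaw": 1},
  {"tx": -0.5, "ty": 0, "tz": 0, "wx": 0, "wy": 0, "wz": 0, "jaw": 1},
  {"tx": -0.4, "ty": 0, "tz": 0, "wx": 0, "wy": 0, "wz": 0, "jaw": 1},
  {"tx": -0.4, "ty": 0, "tz": 0, "wx": 0, "wy": 0, "wz": 0, "jaw": 1},
  {"tx": -0.4, "ty": 0, "tz": 0, "wx": 0, "wy": 0, "wz": 0, "jaw": 1},
])

```text
t: 9.25
tool_pos: [0.6376, -0.089, 0.1612]
tool_rot: [1.99, 2.419, 0.009]
contact_force: [-1.1, 1.1, -1.1]
opening: -0.0002
```

```bash
python3 st.py 10
```

```text
t 9.25 pos [ 0.6376 -0.089   0.1612] d cm(tool) [0. 0. 0.] w [ 0.01   0.004 -0.001] F [-1.1  1.1 -1.1] open -0.0002
lat mm 0.9 along mm -60.3 F lat -0.85 F along 1.27
```

View pics/s10.png

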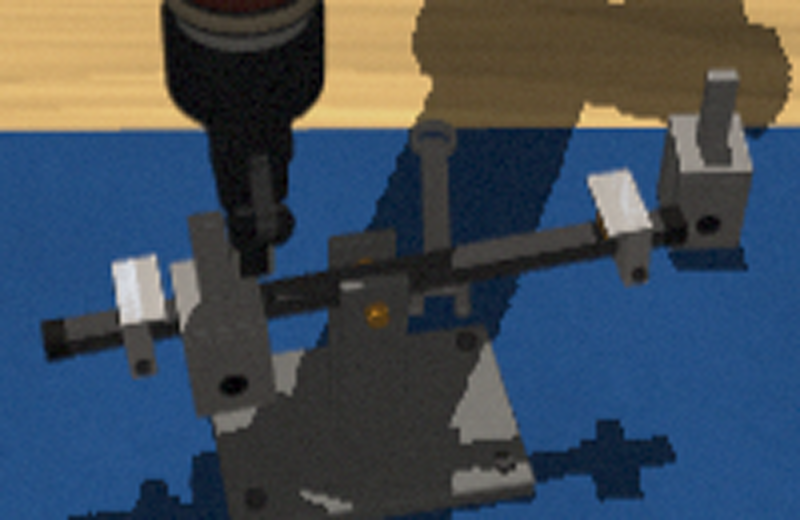

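The scene crop shows the yoke sliding and still seated, with about 1.3 N along the bar. I'll keep pushing.

Emit:
send_rows([
  {"tx": -0.4, "ty": 0, "tz": 0, "wx": 0, "wy": 0, "wz": 0, "jaw": 1},
  {"tx": -0.4, "ty": 0, "tz": 0, "wx": 0, "wy": 0, "wz": 0, "jaw": 1},
])

```text
t: 9.6
tool_pos: [0.6392, -0.0972, 0.1613]
tool_rot: [1.99, 2.419, 0.008]
contact_force: [-0.5, 1.5, -2.1]
opening: 0.0002
```

```bash
python3 st.py 11
```

```text
t 9.6 pos [ 0.6392 -0.0972  0.1613] d cm(tool) [0. 0. 0.] w [ 0.01   0.004 -0.001] F [-0.5  1.5 -2.1] open 0.0002
lat mm 0.9 along mm -68.7 F lat -0.18 F along 1.56
```

View pics/s11.png

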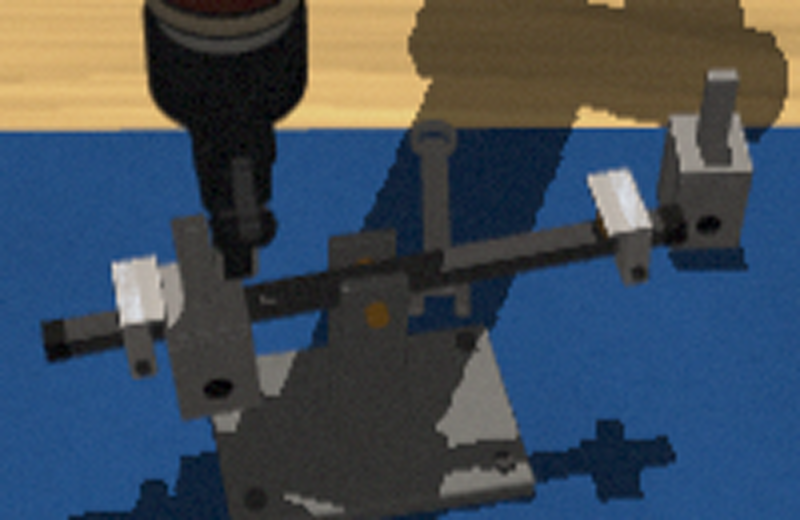

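Emit:
send_rows([
  {"tx": -0.4, "ty": 0, "tz": 0, "wx": 0, "wy": 0, "wz": 0, "jaw": 1},
])

```text
t: 9.82
tool_pos: [0.6401, -0.1014, 0.1615]
tool_rot: [1.99, 2.418, 0.008]
contact_force: [-1.3, 1.7, -0.9]
opening: 0.0002
```

Emit:
send_rows([
  {"tx": -0.3, "ty": 0, "tz": 0, "wx": 0, "wy": 0, "wz": 0, "jaw": 1},
])

```text
t: 9.95
tool_pos: [0.6406, -0.1044, 0.1614]
tool_rot: [1.99, 2.419, 0.009]
contact_force: [-0.1, 4.3, 0.4]
opening: -0.0
```

```bash
python3 st.py 12
```

```text
t 9.95 pos [ 0.6406 -0.1044  0.1614] d cm(tool) [0. 0. 0.] w [ 0.01   0.004 -0.002] F [-0.1  4.3  0.4] open -0.0
lat mm 0.9 along mm -76.0 F lat 0.7 F along 4.21
```

View pics/s12.png

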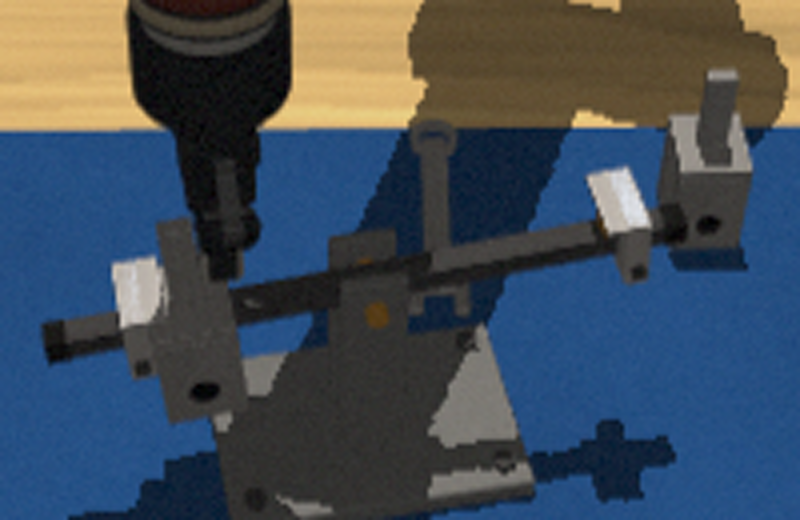

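Force along the bar jumped to 4.2 N at the expected collar position, and the scene shows the yoke up against the keeper. I'll back off and look.

Emit:
send_rows([
  {"tx": 0.5, "ty": 0, "tz": 0, "wx": 0, "wy": 0, "wz": 0, "jaw": 1},
  {"tx": 1.0, "ty": 0, "tz": -2, "wx": 0, "wy": 0, "wz": 0, "jaw": 1},
  {"tx": 0, "ty": 0, "tz": -5, "wx": 0, "wy": 0, "wz": 0, "jaw": 1},
  {"tx": 0, "ty": 0, "tz": -5, "wx": 0, "wy": 0, "wz": 0, "jaw": 1},
  {"tx": 0, "ty": 0, "tz": -2, "wx": 0, "wy": 0, "wz": 0, "jaw": 1},
])

```text
t: 10.68
tool_pos: [0.6354, -0.0874, 0.3081]
tool_rot: [1.988, 2.418, 0.007]
contact_force: [0.2, -0.1, 0.3]
opening: 0.0001
```

```bash
python3 st.py 13
```

```text
t 10.68 pos [ 0.6354 -0.0874  0.3081] d cm(tool) [0. 0. 0.] w [ 0.01   0.006 -0.001] F [ 0.2 -0.1  0.3] open 0.0001
lat mm -0.9 along mm -58.3 F lat 0.22 F along -0.12
```

View pics/w13.png

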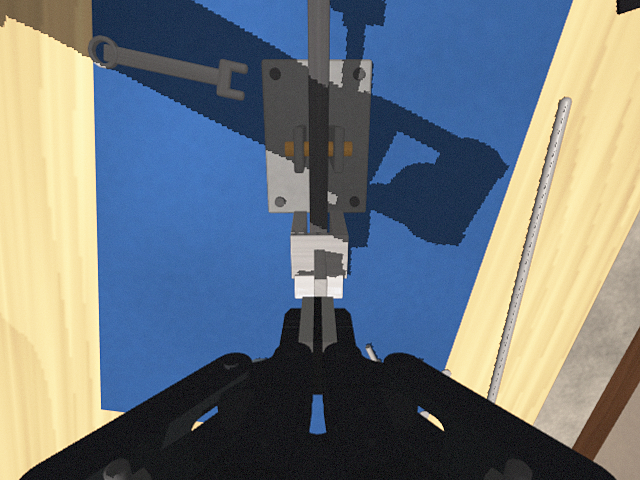

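View pics/s13.png

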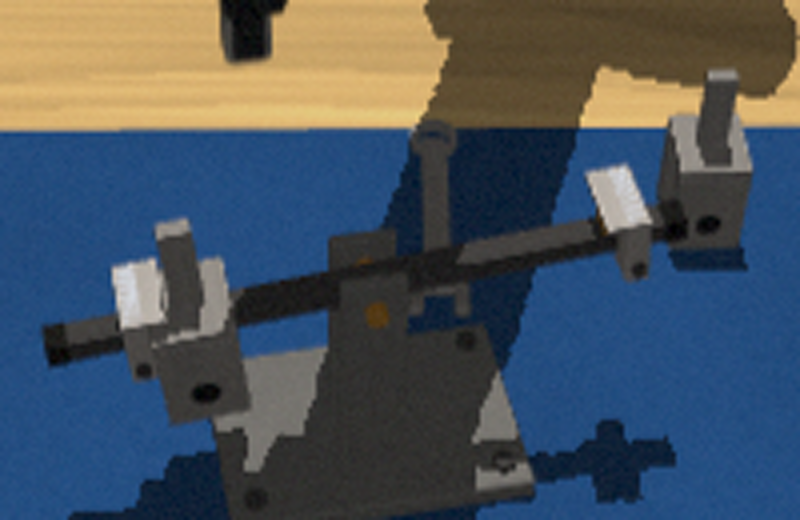

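Run:
```python
from h import *
i=dict(np.load("w13.npz"))
im=cv2.imread("pics/w13.png");cv2.imwrite("pics/w13c.png",cv2.resize(im[130:310,260:380],None,fx=5,fy=5,interpolation=cv2.INTER_CUBIC)[300:])
P=np.array([.625,-.03]); n=np.array([np.cos(np.radians(11.2)),np.sin(np.radians(11.2))]); a=np.array([-n[1],n[0]])
for nm,uv,z in (("bridge inner",[320,235.5],.138),("roof inner",[320,276],.147),("pivot pin",[318,148.5],.130)):
    print(nm,((ray(i,uv,z)[0][:2]-P)@a*1e3).round(1))
```

```text
bridge inner -72.4
roof inner -107.5
pivot pin 1.7
```

View pics/w13c.png

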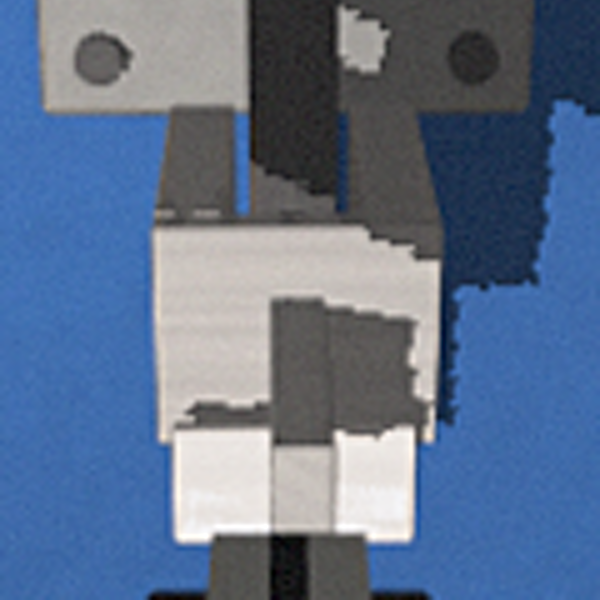

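The crop shows the visible bridge depth to the roof edge is 35 mm. At home it would be 34 mm, so the yoke is against the collar. Now for the left yoke.

Run:
```python
from station import ctrl
from h import *
plan(ctrl.get_obs(),[.452,.1815,.24],down(1.0))
```

```text
t 10.78 pos [ 0.6355 -0.0876  0.3069] d cm(tool) [ 29.99 -12.88   6.39] w [0.011 0.005 0.177] F [-0.3 -0.3 -0.3] open -0.0002
```

Emit:
send_rows([
  {"tx": 4, "ty": -1.7, "tz": 0, "wx": 0, "wy": 0, "wz": 0, "jaw": 0},
  {"tx": 5.5, "ty": -2.4, "tz": 0, "wx": 0, "wy": 0, "wz": 0, "jaw": 0},
  {"tx": 5.5, "ty": -2.4, "tz": 0, "wx": 0, "wy": 0, "wz": 0, "jaw": 0},
  {"tx": 5.5, "ty": -2.4, "tz": 0, "wx": 0, "wy": 0, "wz": 0, "jaw": 0},
  {"tx": 5.5, "ty": -2.4, "tz": 0, "wx": 0, "wy": 0, "wz": 0.1, "jaw": 0},
])

```text
t: 11.4
tool_pos: [0.4677, 0.1493, 0.2915]
tool_rot: [-2.124, -2.311, 0.012]
contact_force: [-0.4, 0.5, 0.8]
opening: 0.0852
```

Run:
```python
from station import ctrl
from h import *
plan(ctrl.get_obs(),[.452,.1815,.24],down(1.0))
```

```text
t 11.4 pos [0.4677 0.1493 0.2915] d cm(tool) [ 3.35 -1.26  5.15] w [-0.007  0.003  0.067] F [-0.4  0.5  0.8] open 0.0852
```

Emit:
send_rows([
  {"tx": 2.5, "ty": -1, "tz": 2, "wx": 0, "wy": 0, "wz": 0.06, "jaw": 0},
  {"tx": 0.3, "ty": 0, "tz": 3, "wx": 0, "wy": 0, "wz": 0, "jaw": 0},
  {"tx": 0, "ty": 0, "tz": 0, "wx": 0, "wy": 0, "wz": 0, "jaw": 0},
])

```text
t: 11.78
tool_pos: [0.4489, 0.1797, 0.2333]
tool_rot: [-2.184, -2.246, 0.025]
contact_force: [0.4, -0.2, 0.9]
opening: 0.0856
```

Run:
```python
from station import ctrl
from h import *
plan(ctrl.get_obs(),[.452,.1815,.24],down(1.0))
i=ctrl.camera_info("wrist");im=ctrl.get_image("wrist")[:,:,::-1];cv2.imwrite("pics/w14.png",im)
np.savez("w14.npz",**i); print(proj(i,[[.452,.1815,.123],[.452,.1815,.068]]))
```

```text
t 11.78 pos [0.4489 0.1797 0.2333] d cm(tool) [ 0.17  0.3  -0.67] w [-0.017  0.005  0.011] F [ 0.4 -0.2  0.9] open 0.0856
[[324.10220696 241.68316521]
 [324.00012945 221.12056075]]
```

View pics/w14.png

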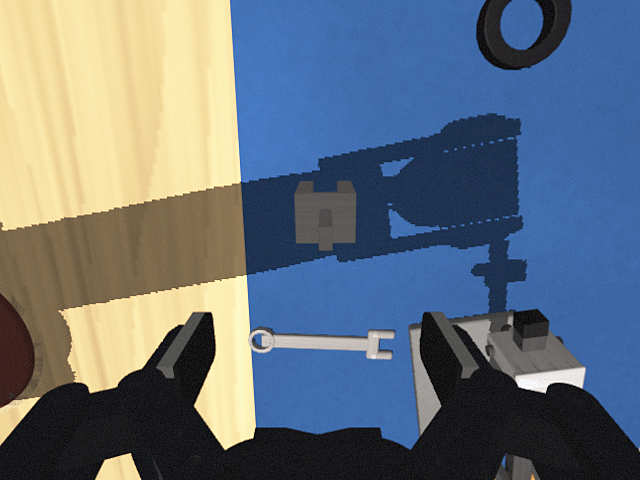

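Wrist view: the tab top is at (326,240) and the predicted position is (324,242). It is aligned, so I'll descend.

Emit:
send_rows([
  {"tx": 0.2, "ty": 0.35, "tz": 3, "wx": -0.017, "wy": 0.005, "wz": 0.01, "jaw": 0},
  {"tx": 0, "ty": 0, "tz": 4, "wx": 0, "wy": 0, "wz": 0, "jaw": 0},
  {"tx": 0, "ty": 0, "tz": 4, "wx": 0, "wy": 0, "wz": 0, "jaw": 0.3},
  {"tx": 0, "ty": 0, "tz": 1, "wx": 0, "wy": 0, "wz": 0, "jaw": 0.5},
  {"tx": 0, "ty": 0, "tz": 0, "wx": 0, "wy": 0, "wz": 0, "jaw": 0.5},
])

```text
t: 12.45
tool_pos: [0.4588, 0.1805, 0.1182]
tool_rot: [2.202, 2.231, 0.016]
contact_force: [1.2, -0.6, 0.9]
opening: 0.0429
```

Run:
```python
from station import ctrl
from h import *
plan(ctrl.get_obs(),[.452,.1815,.102],down(1.0))
i=ctrl.camera_info("wrist");im=ctrl.get_image("wrist")[:,:,::-1];cv2.imwrite("pics/w15.png",im)
```

```text
t 12.45 pos [0.4588 0.1805 0.1182] d cm(tool) [ 0.11 -0.7   1.61] w [ 0.012 -0.002 -0.004] F [ 1.2 -0.6  0.9] open 0.0429
```

View pics/w15.png

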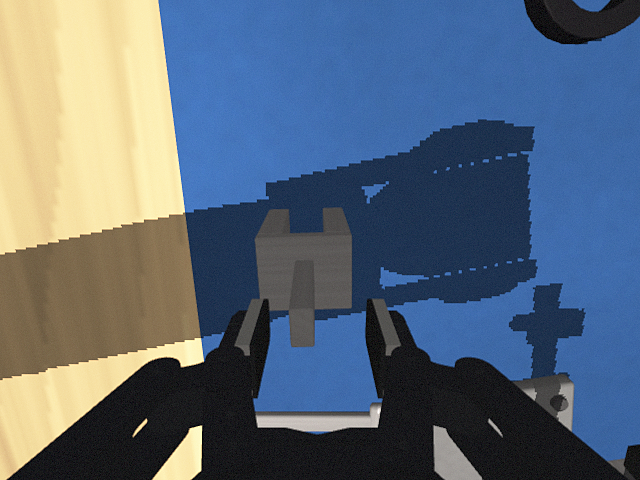

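Tab at column 303 against jaw centre 317, so I'll shift about −5.5 mm in tool y, lower 1.5 cm and close.

Emit:
send_rows([
  {"tx": 0.1, "ty": -0.55, "tz": 0.3, "wx": 0.01, "wy": 0, "wz": 0, "jaw": 0.5},
  {"tx": 0, "ty": 0, "tz": 1.1, "wx": 0, "wy": 0, "wz": 0, "jaw": 0.5},
  {"tx": 0, "ty": 0, "tz": 0, "wx": 0, "wy": 0, "wz": 0, "jaw": 0.5},
])

```text
t: 12.88
tool_pos: [0.4558, 0.1821, 0.1078]
tool_rot: [2.204, 2.233, 0.014]
contact_force: [-0.0, -0.2, -0.6]
opening: 0.0425
```

Run:
```python
from station import ctrl
from h import *
plan(ctrl.get_obs(),[.452,.1815,.102],down(1.0))
i=ctrl.camera_info("wrist");im=ctrl.get_image("wrist")[:,:,::-1];cv2.imwrite("pics/w16.png",im[150:450,170:470])
```

```text
t 12.88 pos [0.4558 0.1821 0.1078] d cm(tool) [-0.06 -0.39  0.58] w [ 0.009 -0.004 -0.004] F [-0.  -0.2 -0.6] open 0.0425
```

View pics/w16.png

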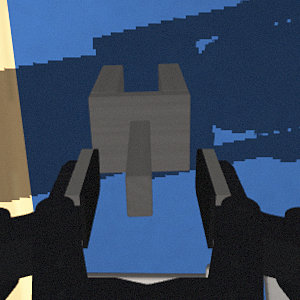

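Emit:
send_rows([
  {"tx": 0, "ty": -0.35, "tz": 0.5, "wx": 0, "wy": 0, "wz": 0, "jaw": 0.5},
  {"tx": 0, "ty": 0, "tz": 0, "wx": 0, "wy": 0, "wz": 0, "jaw": 1},
  {"tx": 0, "ty": 0, "tz": 0, "wx": 0, "wy": 0, "wz": 0, "jaw": 1},
  {"tx": 0, "ty": 0, "tz": 0, "wx": 0, "wy": 0, "wz": 0, "jaw": 1},
  {"tx": 0, "ty": 0, "tz": 0, "wx": 0, "wy": 0, "wz": 0, "jaw": 1},
], squeeze=35)

```text
t: 13.55
tool_pos: [0.4526, 0.1824, 0.1037]
tool_rot: [2.204, 2.233, 0.016]
contact_force: [-0.5, 0.3, 0.9]
opening: 0.0097
```

Emit:
send_rows([
  {"tx": 0, "ty": 0, "tz": -2, "wx": 0, "wy": 0, "wz": 0, "jaw": 1},
  {"tx": 0, "ty": 0, "tz": -5, "wx": 0, "wy": 0, "wz": 0, "jaw": 1},
  {"tx": 0, "ty": 0, "tz": -5, "wx": 0, "wy": 0, "wz": 0, "jaw": 1},
  {"tx": 0, "ty": 0, "tz": -5, "wx": 0, "wy": 0, "wz": 0, "jaw": 1},
  {"tx": 0, "ty": 0, "tz": -3, "wx": 0, "wy": 0, "wz": 0, "jaw": 1},
])

```text
t: 14.18
tool_pos: [0.4473, 0.1805, 0.3006]
tool_rot: [-2.205, -2.234, 0.004]
contact_force: [-0.3, -0.3, -3.8]
opening: 0.0095
```

Run:
```python
from station import ctrl
from h import *
a=np.array([-np.sin(np.radians(11.2)),np.cos(np.radians(11.2))])
p=np.array([.625,-.03])+.083*a+np.array([.001,0]); print(p)
plan(ctrl.get_obs(),[*p,.305],down(11.2))
im=ctrl.get_image("wrist")[:,:,::-1];cv2.imwrite("pics/w17.png",im)
```

```text
[0.60987855 0.05141928]
t 14.18 pos [0.4473 0.1805 0.3006] d cm(tool) [-13.11  16.09  -0.52] w [-0.004 -0.001 -0.182] F [-0.3 -0.3 -3.8] open 0.0095
```

View pics/w17.png

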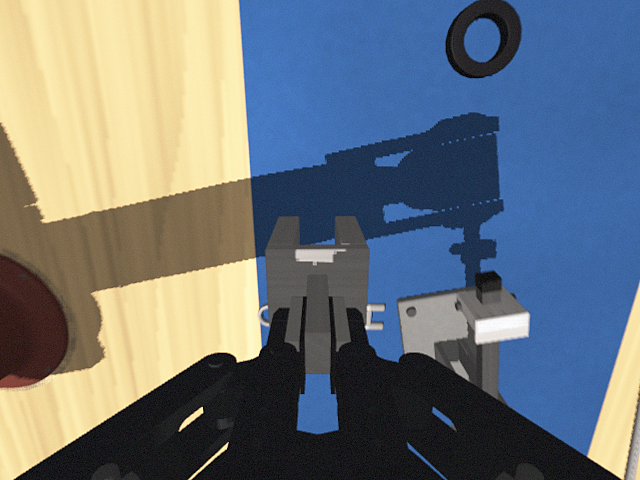

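Held upright (tab at column 317, opening 9.5 mm). Next I carry it to the left arm.

Emit:
send_rows([
  {"tx": -2.5, "ty": 3, "tz": 0, "wx": 0, "wy": 0, "wz": 0, "jaw": 1},
  {"tx": -3.6, "ty": 4.4, "tz": 0, "wx": 0, "wy": 0, "wz": 0, "jaw": 1},
  {"tx": -3.6, "ty": 4.4, "tz": 0, "wx": 0, "wy": 0, "wz": 0, "jaw": 1},
  {"tx": -3, "ty": 3.5, "tz": -0.3, "wx": 0, "wy": 0, "wz": -0.1, "jaw": 1},
  {"tx": 0, "ty": 0, "tz": -0.5, "wx": 0, "wy": 0, "wz": -0.08, "jaw": 1},
])

```text
t: 14.85
tool_pos: [0.6066, 0.0525, 0.3045]
tool_rot: [-1.984, -2.429, 0.001]
contact_force: [-0.5, 0.3, -2.8]
opening: 0.0098
```

Run:
```python
from station import ctrl
from h import *
plan(ctrl.get_obs(),[.6099,.0514,.295],down(11.2))
```

```text
t 14.85 pos [0.6066 0.0525 0.3045] d cm(tool) [-0.18  0.31  0.95] w [-0.004 -0.004  0.005] F [-0.5  0.3 -2.8] open 0.0098
```

Emit:
send_rows([
  {"tx": -0.2, "ty": 0.3, "tz": 1, "wx": 0, "wy": 0, "wz": 0, "jaw": 1},
  {"tx": 0, "ty": 0, "tz": 0, "wx": 0, "wy": 0, "wz": 0, "jaw": 1},
  {"tx": 0, "ty": 0, "tz": 0, "wx": 0, "wy": 0, "wz": 0, "jaw": 1},
])

```text
t: 15.22
tool_pos: [0.6088, 0.0512, 0.289]
tool_rot: [-1.984, -2.422, 0.006]
contact_force: [-1.1, -0.2, -2.8]
opening: 0.0096
```

```bash
python3 st.py 18
```

```text
t 15.22 pos [0.6088 0.0512 0.289 ] d cm(tool) [0. 0. 0.] w [-0.01  -0.005  0.003] F [-1.1 -0.2 -2.8] open 0.0096
lat mm -0.1 along mm 82.8 F lat -1.13 F along 0.07
```

View pics/w18.png

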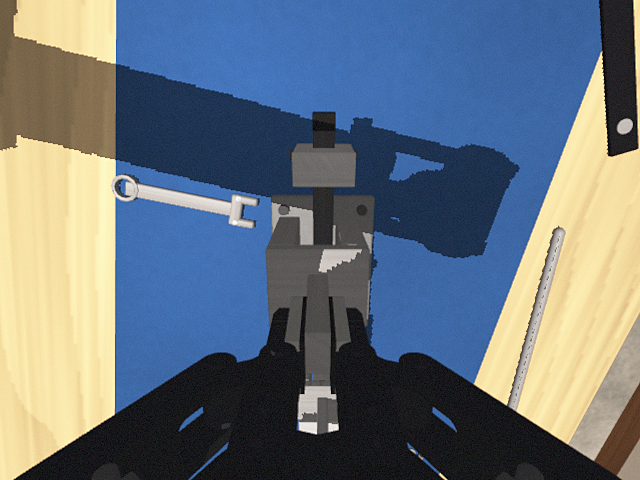

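View pics/s18.png

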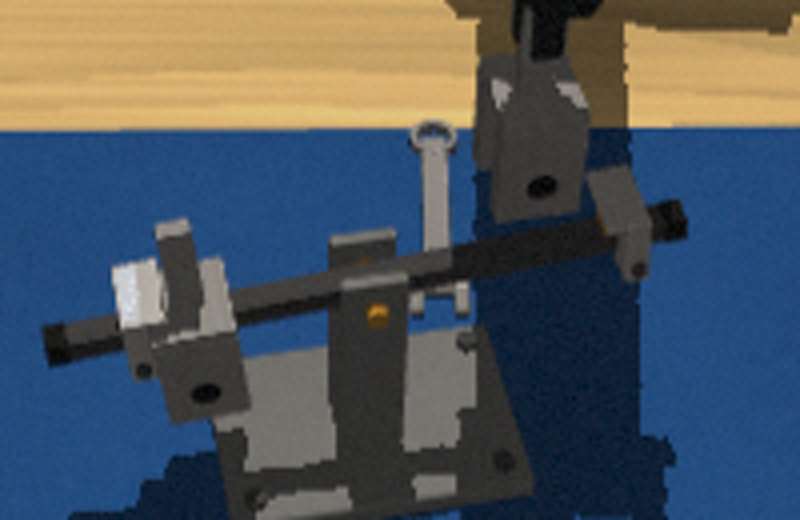

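Wrist: the bar centre is at column 324 and the tool plane at 318, so I'll shift about 3 mm. I then descend to just above contact.

Emit:
send_rows([
  {"tx": 0, "ty": 0.3, "tz": 2, "wx": -0.01, "wy": -0.005, "wz": 0, "jaw": 1},
  {"tx": 0, "ty": 0, "tz": 2.5, "wx": 0, "wy": 0, "wz": 0, "jaw": 1},
  {"tx": 0, "ty": 0, "tz": 0.5, "wx": 0, "wy": 0, "wz": 0, "jaw": 1},
  {"tx": 0, "ty": 0, "tz": 0, "wx": 0, "wy": 0, "wz": 0, "jaw": 1},
])

```text
t: 15.82
tool_pos: [0.6121, 0.0531, 0.2413]
tool_rot: [1.986, 2.428, 0.006]
contact_force: [-0.2, 0.2, -2.0]
opening: 0.0093
```

```bash
python3 st.py 19
```

```text
t 15.82 pos [0.6121 0.0531 0.2413] d cm(tool) [0. 0. 0.] w [0.006 0.001 0.004] F [-0.2  0.2 -2. ] open 0.0093
lat mm 3.5 along mm 84.0 F lat -0.14 F along 0.19
```

View pics/w19.png

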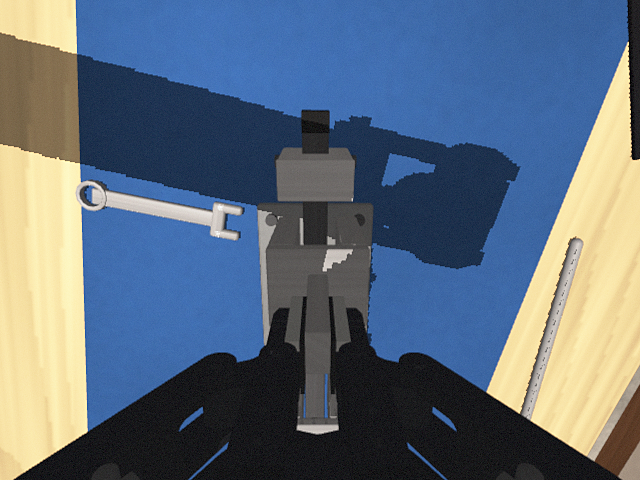

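Emit:
send_rows([
  {"tx": 0, "ty": -0.15, "tz": 1.5, "wx": 0, "wy": 0, "wz": 0, "jaw": 1},
  {"tx": 0, "ty": 0, "tz": 1.5, "wx": 0, "wy": 0, "wz": 0, "jaw": 1},
  {"tx": 0, "ty": 0, "tz": 0.5, "wx": 0, "wy": 0, "wz": 0, "jaw": 1},
  {"tx": 0, "ty": 0, "tz": 0, "wx": 0, "wy": 0, "wz": 0, "jaw": 1},
])

```text
t: 16.42
tool_pos: [0.6115, 0.0527, 0.2054]
tool_rot: [1.985, 2.426, 0.009]
contact_force: [0.7, -0.6, -3.1]
opening: 0.0093
```

```bash
python3 st.py 20
```

```text
t 16.43 pos [0.6115 0.0527 0.2054] d cm(tool) [0. 0. 0.] w [0.009 0.002 0.004] F [ 0.7 -0.6 -3.1] open 0.0093
lat mm 2.8 along mm 83.7 F lat 0.55 F along -0.75
```

View pics/w20.png

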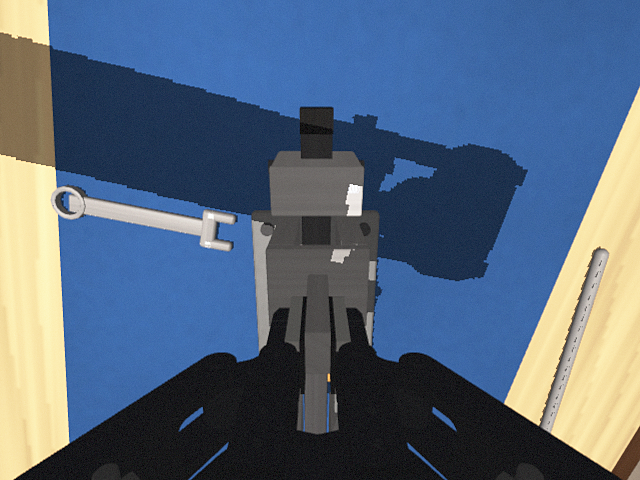

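View pics/s20.png

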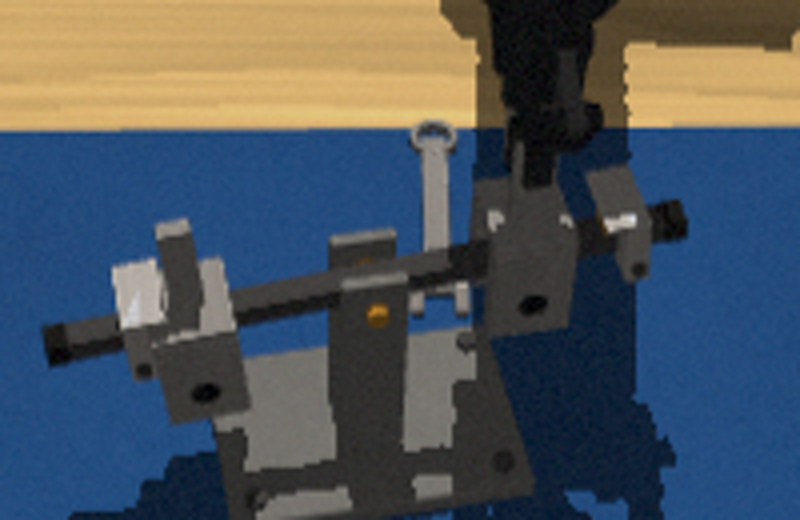

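It straddles cleanly (bar at columns 301-332, inside the gap). I'll lower slowly.

Emit:
send_rows([
  {"tx": 0, "ty": -0.05, "tz": 0.7, "wx": 0, "wy": 0, "wz": 0, "jaw": 1},
  {"tx": 0, "ty": 0, "tz": 0.7, "wx": 0, "wy": 0, "wz": 0, "jaw": 1},
  {"tx": 0, "ty": 0, "tz": 0.3, "wx": 0, "wy": 0, "wz": 0, "jaw": 1},
  {"tx": 0, "ty": 0, "tz": 0, "wx": 0, "wy": 0, "wz": 0, "jaw": 1},
])

```text
t: 17.02
tool_pos: [0.6121, 0.0526, 0.1891]
tool_rot: [1.984, 2.425, 0.011]
contact_force: [0.2, 0.4, -3.0]
opening: 0.0093
```

```bash
python3 st.py
```

```text
t 17.02 pos [0.6121 0.0526 0.1891] d cm(tool) [0. 0. 0.] w [0.011 0.002 0.004] F [ 0.2  0.4 -3. ] open 0.0093
lat mm 3.4 along mm 83.5 F lat 0.26 F along 0.37
```

Emit:
send_rows([
  {"tx": 0, "ty": -0.1, "tz": 0.4, "wx": 0, "wy": 0, "wz": 0, "jaw": 1},
  {"tx": 0, "ty": 0, "tz": 0.3, "wx": 0, "wy": 0, "wz": 0, "jaw": 1},
  {"tx": 0, "ty": 0, "tz": 0, "wx": 0, "wy": 0, "wz": 0, "jaw": 1},
])

```text
t: 17.4
tool_pos: [0.6118, 0.0528, 0.1832]
tool_rot: [1.983, 2.424, 0.015]
contact_force: [-1.0, 0.7, -1.2]
opening: 0.0095
```

```bash
python3 st.py
```

```text
t 17.4 pos [0.6118 0.0528 0.1832] d cm(tool) [0. 0. 0.] w [0.014 0.002 0.004] F [-1.   0.7 -1.2] open 0.0095
lat mm 3.2 along mm 83.8 F lat -0.83 F along 0.85
```

Emit:
send_rows([
  {"tx": 0, "ty": -0.1, "tz": 0.3, "wx": 0, "wy": 0, "wz": 0, "jaw": 1},
  {"tx": 0, "ty": 0, "tz": 0.2, "wx": 0, "wy": 0, "wz": 0, "jaw": 1},
  {"tx": 0, "ty": 0, "tz": 0, "wx": 0, "wy": 0, "wz": 0, "jaw": 1},
])

```text
t: 17.77
tool_pos: [0.6117, 0.0531, 0.1798]
tool_rot: [1.982, 2.423, 0.018]
contact_force: [-2.0, 1.2, 2.3]
opening: 0.0093
```

```bash
python3 st.py 21
```

```text
t 17.77 pos [0.6117 0.0531 0.1798] d cm(tool) [0. 0. 0.] w [0.016 0.001 0.004] F [-2.   1.2  2.3] open 0.0093
lat mm 3.0 along mm 84.1 F lat -1.7 F along 1.52
```

View pics/s21.png

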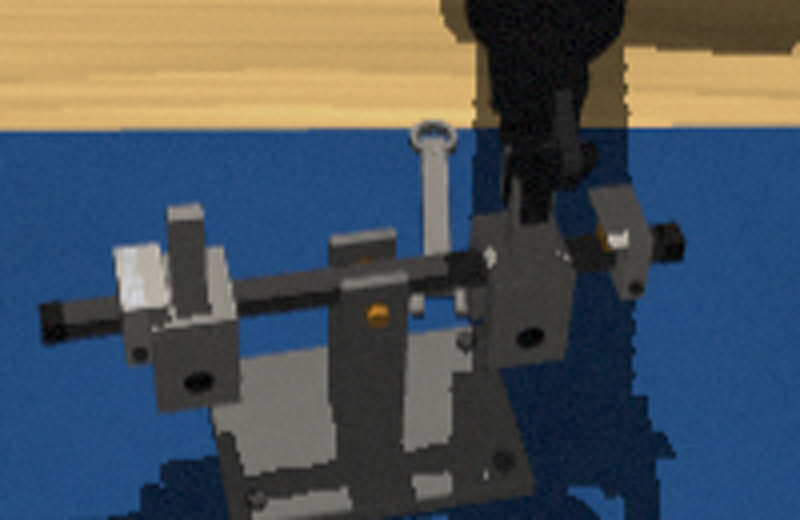

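Scene: the bar is about level and yoke b is seated. Releasing now.

Emit:
send_rows([
  {"tx": 0, "ty": 0, "tz": -0.2, "wx": 0, "wy": 0, "wz": 0, "jaw": 1},
  {"tx": 0, "ty": 0, "tz": 0, "wx": 0, "wy": 0, "wz": 0, "jaw": 0.85},
  {"tx": 0, "ty": 0, "tz": 0, "wx": 0, "wy": 0, "wz": 0, "jaw": 0.65},
  {"tx": 0, "ty": 0, "tz": 0, "wx": 0, "wy": 0, "wz": 0, "jaw": 0.6},
  {"tx": 0, "ty": 0, "tz": 0, "wx": 0, "wy": 0, "wz": 0, "jaw": 0.6},
])

```text
t: 18.5
tool_pos: [0.612, 0.0521, 0.1814]
tool_rot: [1.981, 2.421, 0.017]
contact_force: [-0.2, -0.2, 0.2]
opening: 0.0342
```

```bash
python3 st.py 22
```

```text
t 18.5 pos [0.612  0.0521 0.1814] d cm(tool) [0. 0. 0.] w [0.017 0.003 0.004] F [-0.2 -0.2  0.2] open 0.0342
lat mm 3.2 along mm 83.1 F lat -0.23 F along -0.11
```

View pics/s22.png

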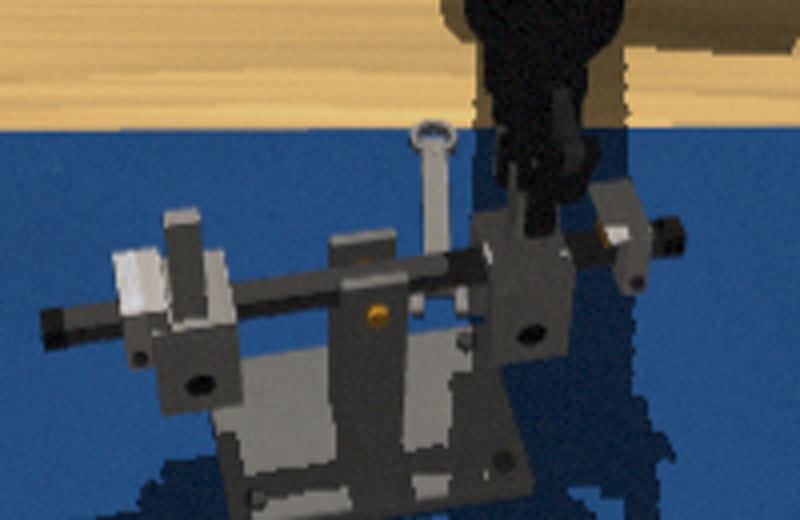

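View pics/w22.png

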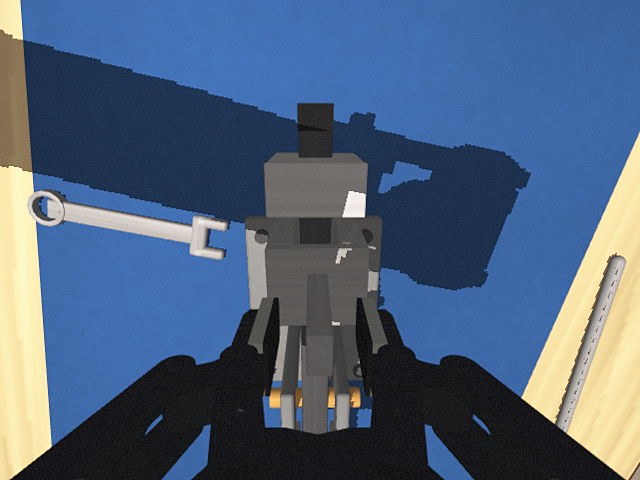

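Released and resting on the left arm. I'll move the jaws inward, close and lower.

Emit:
send_rows([
  {"tx": -1.5, "ty": -0.1, "tz": 0, "wx": 0, "wy": 0, "wz": 0, "jaw": 0.6},
  {"tx": -1.5, "ty": -0.1, "tz": 0, "wx": 0, "wy": 0, "wz": 0, "jaw": 0.6},
  {"tx": 0, "ty": 0, "tz": 0, "wx": 0.01, "wy": 0, "wz": 0, "jaw": 1},
  {"tx": 0, "ty": 0, "tz": 0, "wx": 0, "wy": 0, "wz": 0, "jaw": 1},
  {"tx": 0, "ty": 0, "tz": 0.8, "wx": 0, "wy": 0, "wz": 0, "jaw": 1},
])

```text
t: 19.23
tool_pos: [0.6169, 0.0193, 0.1741]
tool_rot: [1.986, 2.424, 0.005]
contact_force: [0.2, -0.1, -0.7]
opening: -0.0
```

```bash
python3 st.py
```

```text
t 19.23 pos [0.6169 0.0193 0.1741] d cm(tool) [0. 0. 0.] w [0.008 0.004 0.003] F [ 0.2 -0.1 -0.7] open -0.0
lat mm 1.7 along mm 50.0 F lat 0.13 F along -0.17
```

Emit:
send_rows([
  {"tx": 0.5, "ty": 0, "tz": 0.4, "wx": 0, "wy": 0, "wz": 0, "jaw": 1},
  {"tx": 0.5, "ty": 0, "tz": 0, "wx": 0, "wy": 0, "wz": 0, "jaw": 1},
  {"tx": 0.4, "ty": 0, "tz": 0, "wx": 0, "wy": 0, "wz": 0, "jaw": 1},
  {"tx": 0.4, "ty": 0, "tz": 0, "wx": 0, "wy": 0, "wz": 0, "jaw": 1},
  {"tx": 0.4, "ty": 0, "tz": 0, "wx": 0, "wy": 0, "wz": 0, "jaw": 1},
])

```text
t: 19.85
tool_pos: [0.6116, 0.0426, 0.1683]
tool_rot: [1.985, 2.426, 0.002]
contact_force: [1.1, -1.7, 0.0]
opening: 0.0002
```

```bash
python3 st.py 23
```

```text
t 19.85 pos [0.6116 0.0426 0.1683] d cm(tool) [0. 0. 0.] w [0.006 0.005 0.004] F [ 1.1 -1.7  0. ] open 0.0002
lat mm 1.0 along mm 73.8 F lat 0.73 F along -1.85
```

View pics/s23.png

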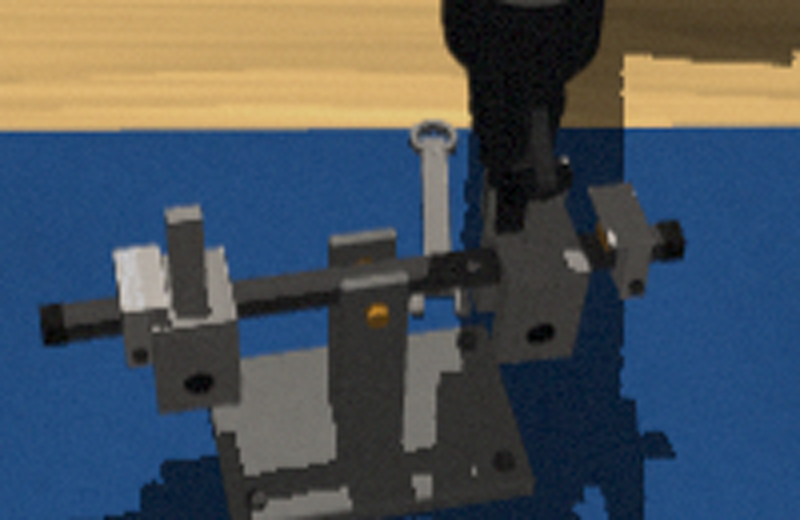

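The yoke is sliding at about 1.8 N. I'll check its yaw before continuing.

View pics/w23.png

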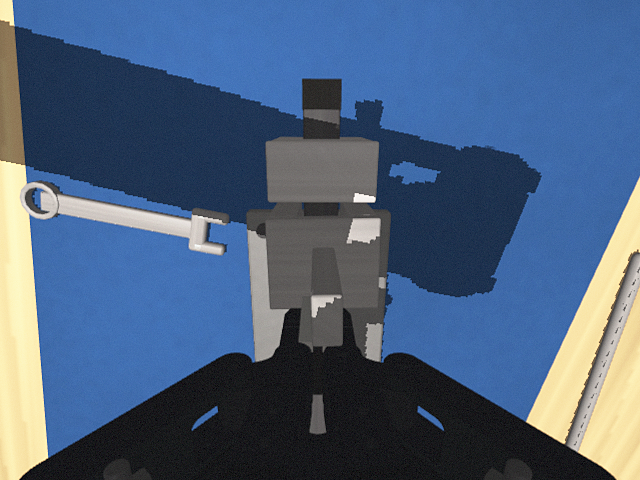

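The yoke sits slightly to +x of the fingers (tab at 326, tool at 317), so I'll recentre and continue.

Emit:
send_rows([
  {"tx": -0.3, "ty": 0.25, "tz": 0, "wx": 0, "wy": 0, "wz": 0, "jaw": 1},
  {"tx": 0.5, "ty": 0, "tz": 0, "wx": 0, "wy": 0, "wz": 0, "jaw": 1},
  {"tx": 0.4, "ty": 0, "tz": 0, "wx": 0, "wy": 0, "wz": 0, "jaw": 1},
  {"tx": 0.4, "ty": 0, "tz": 0, "wx": 0, "wy": 0, "wz": 0, "jaw": 1},
])

```text
t: 20.45
tool_pos: [0.6123, 0.0531, 0.1684]
tool_rot: [1.985, 2.425, 0.002]
contact_force: [0.3, -1.5, -0.5]
opening: 0.0004
```

```bash
python3 st.py 24
```

```text
t 20.45 pos [0.6123 0.0531 0.1684] d cm(tool) [0. 0. 0.] w [0.006 0.005 0.003] F [ 0.3 -1.5 -0.5] open 0.0004
lat mm 3.7 along mm 84.0 F lat 0.05 F along -1.51
```

View pics/w24.png

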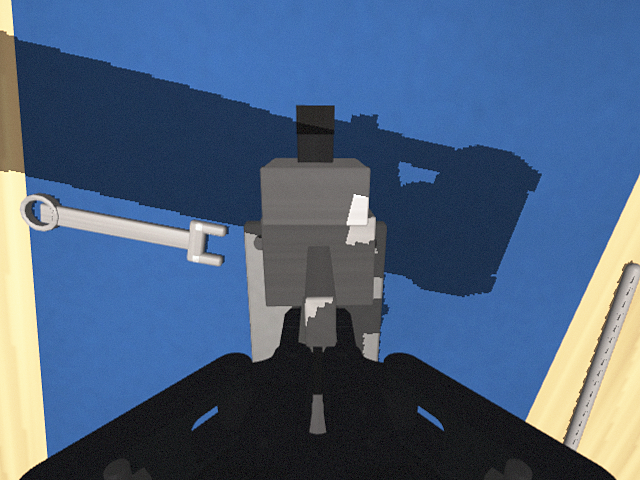

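Wrist: the bridge has reached the roof edge (row ~225). The tab is centred on the tool, and force is 1.5 N. Continuing in small pushes.

Emit:
send_rows([
  {"tx": 0.35, "ty": 0, "tz": 0, "wx": 0, "wy": 0, "wz": 0, "jaw": 1},
])

```text
t: 20.68
tool_pos: [0.6115, 0.0569, 0.1683]
tool_rot: [1.985, 2.426, 0.002]
contact_force: [0.1, -1.6, -0.7]
opening: 0.0002
```

Emit:
send_rows([
  {"tx": 0.3, "ty": 0, "tz": 0, "wx": 0, "wy": 0, "wz": 0, "jaw": 1},
])

```text
t: 20.8
tool_pos: [0.6108, 0.06, 0.1682]
tool_rot: [1.985, 2.426, 0.002]
contact_force: [-0.3, -1.7, 0.1]
opening: -0.0002
```

```bash
python3 st.py 25
```

```text
t 20.8 pos [0.6108 0.06   0.1682] d cm(tool) [0. 0. 0.] w [0.006 0.005 0.004] F [-0.3 -1.7  0.1] open -0.0002
lat mm 3.5 along mm 91.1 F lat -0.62 F along -1.58
```

View pics/s25.png

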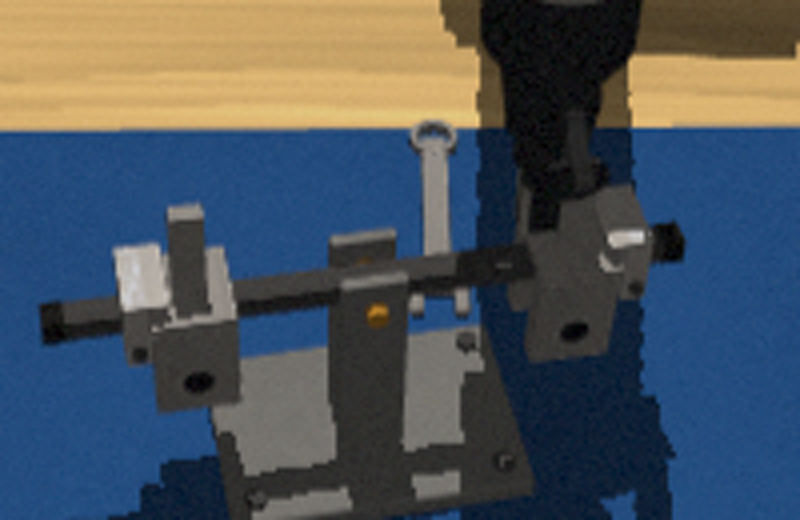

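Emit:
send_rows([
  {"tx": 0.25, "ty": 0, "tz": 0, "wx": 0, "wy": 0, "wz": 0, "jaw": 1},
])

```text
t: 21.02
tool_pos: [0.6102, 0.0626, 0.1682]
tool_rot: [1.985, 2.426, 0.002]
contact_force: [0.0, -1.4, -0.7]
opening: 0.0001
```

Emit:
send_rows([
  {"tx": 0.2, "ty": 0, "tz": 0, "wx": 0, "wy": 0, "wz": 0, "jaw": 1},
])

```text
t: 21.15
tool_pos: [0.6098, 0.0642, 0.1681]
tool_rot: [1.985, 2.426, 0.001]
contact_force: [0.2, -3.3, -0.1]
opening: -0.0001
```

```bash
python3 st.py
```

```text
t 21.15 pos [0.6098 0.0642 0.1681] d cm(tool) [0. 0. 0.] w [0.005 0.005 0.004] F [ 0.2 -3.3 -0.1] open -0.0001
lat mm 3.4 along mm 95.4 F lat -0.46 F along -3.27
```

Emit:
send_rows([
  {"tx": 0.12, "ty": 0, "tz": 0, "wx": 0, "wy": 0, "wz": 0, "jaw": 1},
])

```text
t: 21.28
tool_pos: [0.6096, 0.0652, 0.1682]
tool_rot: [1.984, 2.425, -0.0]
contact_force: [0.6, -2.4, -0.0]
opening: -0.0001
```

```bash
python3 st.py 26
```

```text
t 21.27 pos [0.6096 0.0652 0.1682] d cm(tool) [0. 0. 0.] w [0.005 0.006 0.004] F [ 0.6 -2.4 -0. ] open -0.0001
lat mm 3.4 along mm 96.3 F lat 0.12 F along -2.5
```

View pics/w26.png

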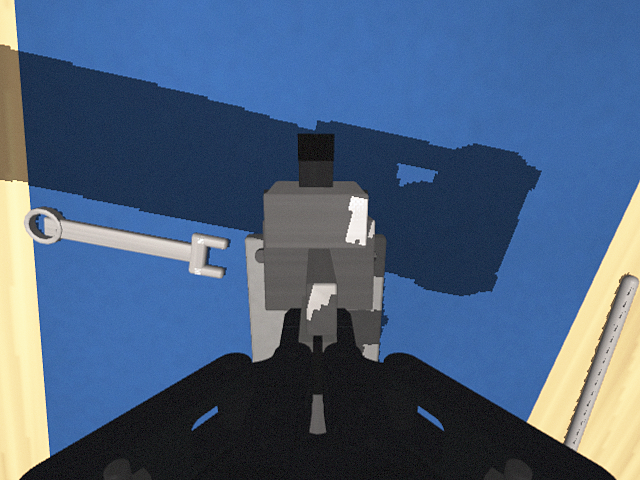

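Emit:
send_rows([
  {"tx": 0.2, "ty": 0, "tz": 0, "wx": 0, "wy": 0, "wz": 0, "jaw": 1},
])

```text
t: 21.5
tool_pos: [0.6093, 0.0669, 0.1684]
tool_rot: [1.984, 2.425, 0.0]
contact_force: [0.4, -3.6, 0.4]
opening: -0.0003
```

```bash
python3 st.py
```

```text
t 21.5 pos [0.6093 0.0669 0.1684] d cm(tool) [0. 0. 0.] w [0.005 0.007 0.004] F [ 0.4 -3.6  0.4] open -0.0003
lat mm 3.5 along mm 98.1 F lat -0.26 F along -3.62
```

The force stayed at 2.5–3.6 N while the tool moved another 1.8 mm. I'll back off and measure before pushing further.

Emit:
send_rows([
  {"tx": -0.5, "ty": 0, "tz": 0, "wx": 0, "wy": 0, "wz": 0, "jaw": 1},
  {"tx": -1.0, "ty": 0, "tz": -2, "wx": 0, "wy": 0, "wz": 0, "jaw": 1},
  {"tx": -2, "ty": 0, "tz": -5, "wx": 0, "wy": 0, "wz": 0, "jaw": 1},
  {"tx": -3, "ty": 0, "tz": -5, "wx": 0, "wy": 0, "wz": 0, "jaw": 1},
  {"tx": 0, "ty": 0, "tz": -2, "wx": 0, "wy": 0, "wz": 0, "jaw": 1},
])

```text
t: 22.12
tool_pos: [0.6209, 0.0032, 0.3142]
tool_rot: [1.986, 2.43, 0.005]
contact_force: [0.0, -0.1, 0.3]
opening: -0.0005
```

```bash
python3 st.py 27
python3 - <<'E'
from station import ctrl
import cv2
im=ctrl.get_image("top")[:,:,::-1]; cv2.imwrite("pics/t27full.png",im)
cv2.imwrite("pics/t27.png",cv2.resize(im[170:270,225:425],None,fx=4,fy=4,interpolation=cv2.INTER_CUBIC))
E
```

```text
t 22.12 pos [0.6209 0.0032 0.3142] d cm(tool) [0. 0. 0.] w [0.004 0.    0.005] F [ 0.  -0.1  0.3] open -0.0005
lat mm 2.4 along mm 33.4 F lat -0.0 F along -0.09
```

View pics/s27.png

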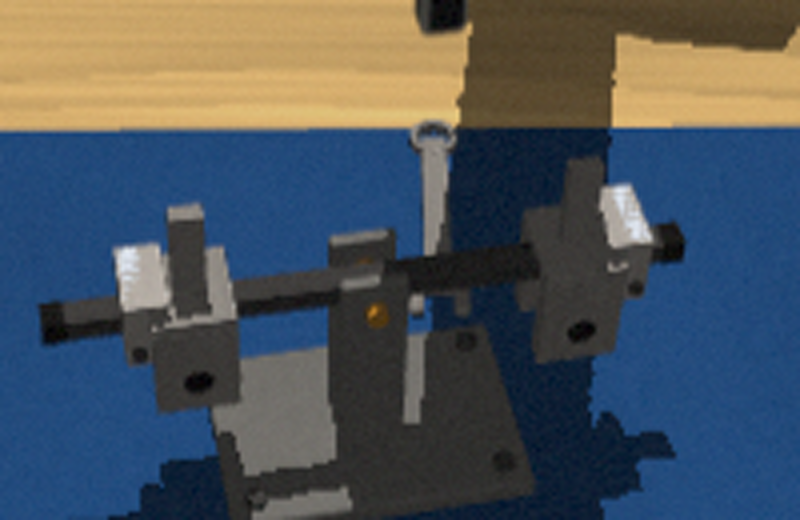

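View pics/w27.png

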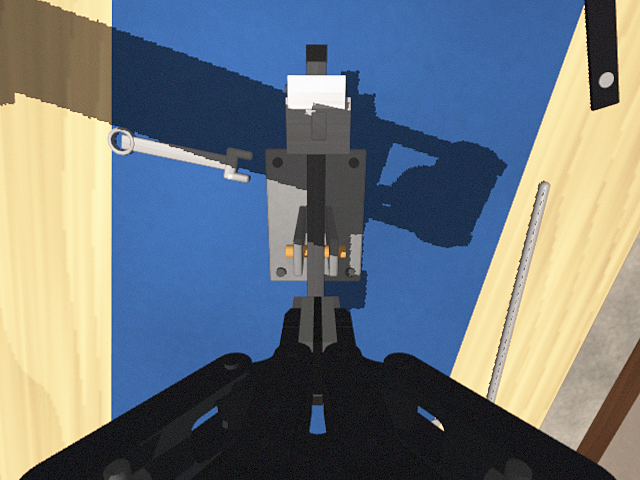

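View pics/t27.png

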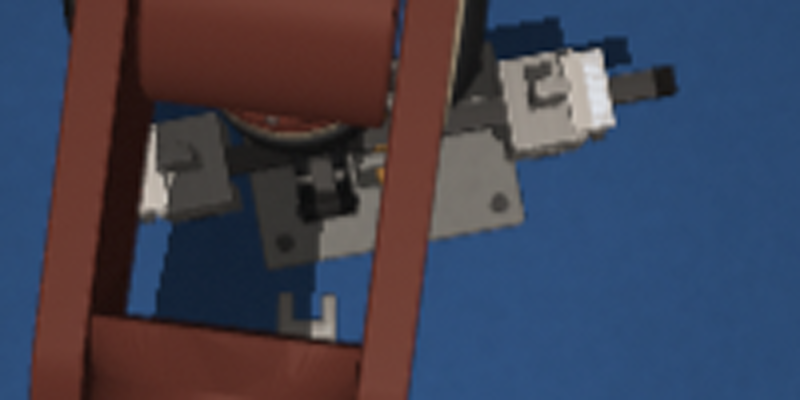

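Run:
```python
import cv2
im=cv2.imread("pics/w27.png");cv2.imwrite("pics/w27c.png",cv2.resize(im[35:165,270:370],None,fx=4.5,fy=4.5,interpolation=cv2.INTER_CUBIC))
im=cv2.imread("pics/w18.png");cv2.imwrite("pics/w18c.png",cv2.resize(im[100:220,270:370],None,fx=4.5,fy=4.5,interpolation=cv2.INTER_CUBIC))
```

```text
(no output)
```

View pics/w27c.png

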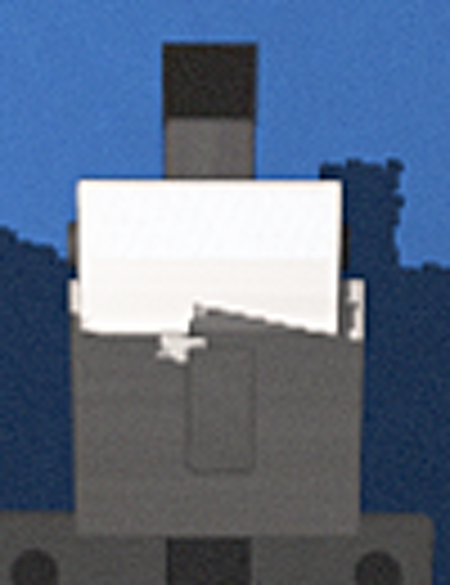

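View pics/w18c.png

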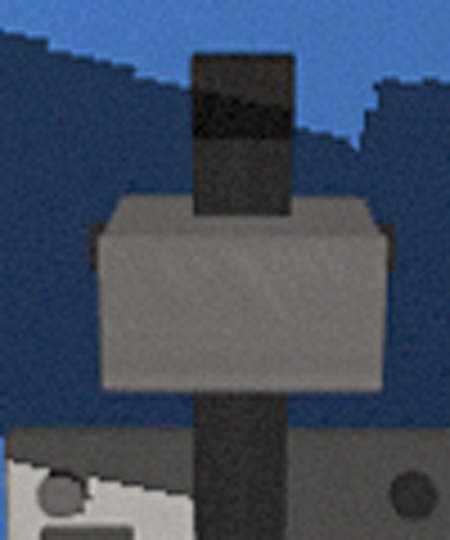

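Run:
```python
from h import *
P=np.array([.625,-.03]); n=np.array([np.cos(np.radians(11.2)),np.sin(np.radians(11.2))]); a=np.array([-n[1],n[0]])
al=lambda i,u,v,z:((ray(i,[u,v],z)[0][:2]-P)@a*1e3).round(1)
i=dict(np.load("w27.npz"))
for nm,u,v,z in(("bar end",316,44.6,.137),("collar outer",316,75.2,.157),("roof inner",316,109.2,.157),("bridge outer",349,97.4,.145),("bridge inner",318,153.4,.145),("pivot pin",316,252,.13)):
    print(nm,al(i,u,v,z))
i=dict(np.load("w18.npz"))
for nm,u,v,z in(("bar end",324,100+54/4.5,.137+.017),("collar outer",324,100+236/4.5,.157+.014),("roof inner",324,100+390/4.5,.157+.013)):
    print(nm,al(i,u,v,z))
```

```text
bar end 173.1
collar outer 149.4
roof inner 125.8
bridge outer 135.0
bridge inner 92.3
pivot pin 0.8
bar end 172.8
collar outer 146.6
roof inner 123.3
```

Run:
```python
from h import *
from station import ctrl
P=np.array([.625,-.03]); n=np.array([np.cos(np.radians(11.2)),np.sin(np.radians(11.2))]); a=np.array([-n[1],n[0]])
i=ctrl.camera_info("top")
im=cv2.imread("pics/t27full.png"); cv2.imwrite("pics/t27r.png",cv2.resize(im[175:215,340:400],None,fx=12,fy=12,interpolation=cv2.INTER_CUBIC))
```

```text
(no output)
```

View pics/t27r.png

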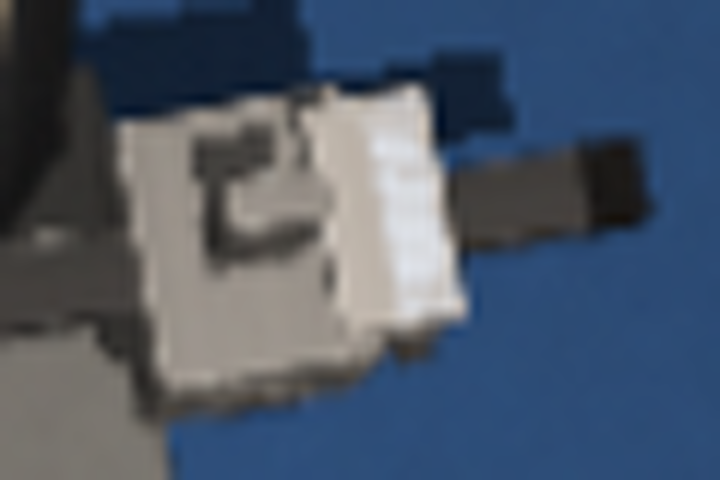

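The left side measures home: its bridge is about 9–10 mm under the 10 mm roof. The right side is less certain, with top and wrist estimates of 5–7 mm plunger travel. There is plenty of time, so I'll go back, look, and nudge the right one.

Emit:
send_rows([
  {"tx": -3, "ty": 0, "tz": 0, "wx": 0, "wy": 0, "wz": 0, "jaw": 1},
  {"tx": -4, "ty": 0, "tz": 0, "wx": 0, "wy": 0, "wz": 0, "jaw": 1},
  {"tx": -2, "ty": -0.1, "tz": 0, "wx": 0, "wy": 0, "wz": 0, "jaw": 1},
  {"tx": 0, "ty": 0, "tz": 0, "wx": 0, "wy": 0, "wz": 0, "jaw": 1},
])

```text
t: 22.78
tool_pos: [0.6338, -0.0799, 0.2989]
tool_rot: [-1.967, -2.428, 0.007]
contact_force: [-1.4, -0.3, -0.1]
opening: -0.0001
```

```bash
python3 st.py 28
python3 - <<'E'
import cv2
im=cv2.imread("pics/w28.png");cv2.imwrite("pics/w28c.png",cv2.resize(im[150:320,260:380],None,fx=4,fy=4,interpolation=cv2.INTER_CUBIC)[80:])
E
```

```text
t 22.77 pos [ 0.6338 -0.0799  0.2989] d cm(tool) [0. 0. 0.] w [-0.014 -0.011  0.014] F [-1.4 -0.3 -0.1] open -0.0001
lat mm -1.0 along mm -50.7 F lat -1.41 F along -0.07
```

View pics/w28.png

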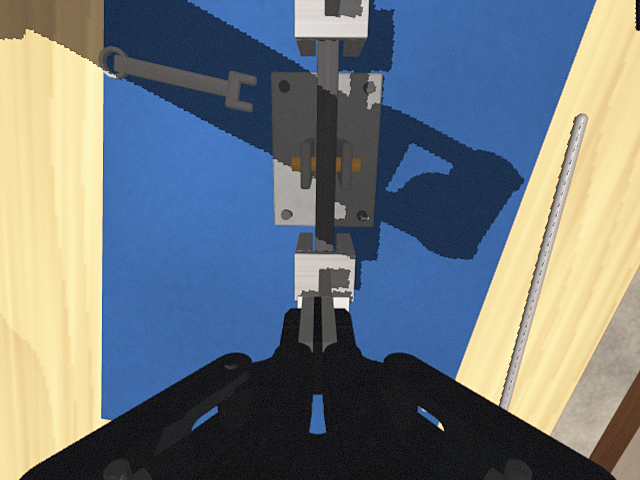

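View pics/w28c.png

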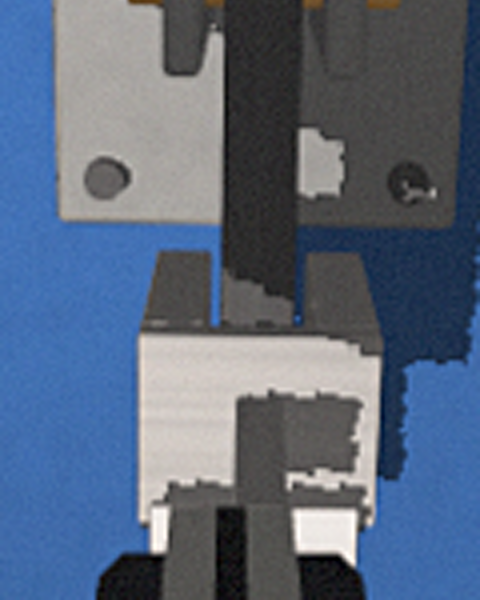

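Run:
```python
from h import *
P=np.array([.625,-.03]); n=np.array([np.cos(np.radians(11.2)),np.sin(np.radians(11.2))]); a=np.array([-n[1],n[0]])
al=lambda i,u,v,z:((ray(i,[u,v],z)[0][:2]-P)@a*1e3).round(1)
i=dict(np.load("w28.npz"))
for nm,u,v,z in(("roof inner",325,296.5,.157),("bridge outer",353,301.3,.145),("bridge inner",325,252.8,.145),("pivot",326,164,.13)):
    print(nm,al(i,u,v,z))
```

```text
roof inner -105.0
bridge outer -115.1
bridge inner -70.2
pivot 1.9
```

The wrist view now puts the right bridge 9–10 mm under the 10 mm roof, which is home. A light nudge will confirm the stop by feel.

Emit:
send_rows([
  {"tx": 0.2, "ty": 0.2, "tz": 4, "wx": -0.014, "wy": -0.011, "wz": 0.01, "jaw": 1},
  {"tx": 0, "ty": 0, "tz": 4, "wx": 0, "wy": 0, "wz": 0, "jaw": 1},
  {"tx": 0, "ty": 0, "tz": 3, "wx": 0, "wy": 0, "wz": 0, "jaw": 1},
  {"tx": 0, "ty": 0, "tz": 1.0, "wx": 0, "wy": 0, "wz": 0, "jaw": 1},
  {"tx": 0, "ty": 0, "tz": 0, "wx": 0, "wy": 0, "wz": 0, "jaw": 1},
])

```text
t: 23.5
tool_pos: [0.6356, -0.0695, 0.1786]
tool_rot: [1.978, 2.437, 0.006]
contact_force: [-0.4, -0.2, 0.4]
opening: -0.0
```

```bash
python3 st.py
```

```text
t 23.5 pos [ 0.6356 -0.0695  0.1786] d cm(tool) [0. 0. 0.] w [0.005 0.    0.012] F [-0.4 -0.2  0.4] open -0.0
lat mm 2.7 along mm -40.8 F lat -0.44 F along -0.09
```

Emit:
send_rows([
  {"tx": -0.8, "ty": 0, "tz": 0.8, "wx": 0, "wy": 0, "wz": 0, "jaw": 1},
  {"tx": -0.8, "ty": 0, "tz": 0, "wx": 0, "wy": 0, "wz": 0, "jaw": 1},
  {"tx": -0.8, "ty": 0, "tz": 0, "wx": 0, "wy": 0, "wz": 0, "jaw": 1},
  {"tx": -0.3, "ty": 0, "tz": 0, "wx": 0, "wy": 0, "wz": 0, "jaw": 1},
])

```text
t: 24.0
tool_pos: [0.644, -0.0983, 0.1751]
tool_rot: [1.973, 2.431, 0.011]
contact_force: [0.2, -0.1, 0.2]
opening: 0.0
```

```bash
python3 st.py
```

```text
t 24.0 pos [ 0.644  -0.0983  0.1751] d cm(tool) [0. 0. 0.] w [0.012 0.003 0.012] F [ 0.2 -0.1  0.2] open 0.0
lat mm 5.4 along mm -70.7 F lat 0.22 F along -0.16
```

Emit:
send_rows([
  {"tx": 0, "ty": -0.4, "tz": 0.7, "wx": 0.01, "wy": 0, "wz": 0.01, "jaw": 1},
  {"tx": -0.2, "ty": 0, "tz": 0, "wx": 0, "wy": 0, "wz": 0, "jaw": 1},
  {"tx": -0.2, "ty": 0, "tz": 0, "wx": 0, "wy": 0, "wz": 0, "jaw": 1},
])

```text
t: 24.38
tool_pos: [0.6408, -0.1028, 0.1677]
tool_rot: [1.992, 2.426, 0.001]
contact_force: [0.7, 4.4, -0.2]
opening: -0.0
```

```bash
python3 st.py
```

```text
t 24.38 pos [ 0.6408 -0.1028  0.1677] d cm(tool) [0. 0. 0.] w [0.002 0.001 0.001] F [ 0.7  4.4 -0.2] open -0.0
lat mm 1.3 along mm -74.5 F lat 1.51 F along 4.19
```

There is a firm 4.2 N stop at the same place as before, so the right yoke is home. I'll retreat and make the final check.

Emit:
send_rows([
  {"tx": 0.5, "ty": 0, "tz": 0, "wx": 0, "wy": 0, "wz": 0, "jaw": 1},
  {"tx": 1.0, "ty": 0, "tz": -2, "wx": 0, "wy": 0, "wz": 0, "jaw": 1},
  {"tx": 1, "ty": 0, "tz": -5, "wx": 0, "wy": 0, "wz": 0, "jaw": 1},
  {"tx": 1, "ty": -3, "tz": -5, "wx": 0, "wy": 0, "wz": 0, "jaw": 1},
  {"tx": 0, "ty": -5, "tz": -2, "wx": 0, "wy": 0, "wz": 0, "jaw": 1},
])

```text
t: 25.0
tool_pos: [0.554, -0.0809, 0.3141]
tool_rot: [1.989, 2.429, -0.002]
contact_force: [-0.5, -0.8, 0.4]
opening: -0.0002
```

Emit:
send_rows([
  {"tx": 0, "ty": -5, "tz": -2, "wx": 0, "wy": 0, "wz": 0, "jaw": 1},
  {"tx": 0, "ty": -5, "tz": 0, "wx": 0, "wy": 0, "wz": 0, "jaw": 1},
  {"tx": 0, "ty": -2, "tz": 0, "wx": 0, "wy": 0, "wz": 0, "jaw": 1},
  {"tx": 0, "ty": 0, "tz": 0, "wx": 0, "wy": 0, "wz": 0, "jaw": 1},
])

```text
t: 25.5
tool_pos: [0.4321, -0.1038, 0.3466]
tool_rot: [1.975, 2.416, 0.005]
contact_force: [0.5, 0.1, 0.2]
opening: -0.0003
```

```bash
python3 st.py 30
python3 - <<'E'
from station import ctrl
from h import *
im=ctrl.get_image("top")[:,:,::-1]
cv2.imwrite("pics/t30.png",im)
s=ctrl.camera_info("scene")
# bar end centres in scene at start and now (crop px read by eye come later)
E
```

```text
t 25.5 pos [ 0.4321 -0.1038  0.3466] d cm(tool) [0. 0. 0.] w [0.016 0.015 0.005] F [0.5 0.1 0.2] open -0.0003
lat mm -203.6 along mm -34.9 F lat 0.54 F along -0.02
```

View pics/s30.png

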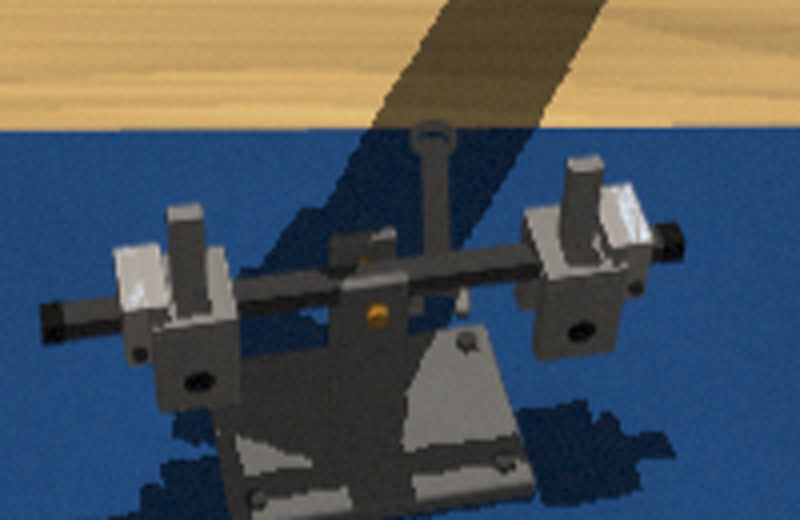

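View pics/t30.png

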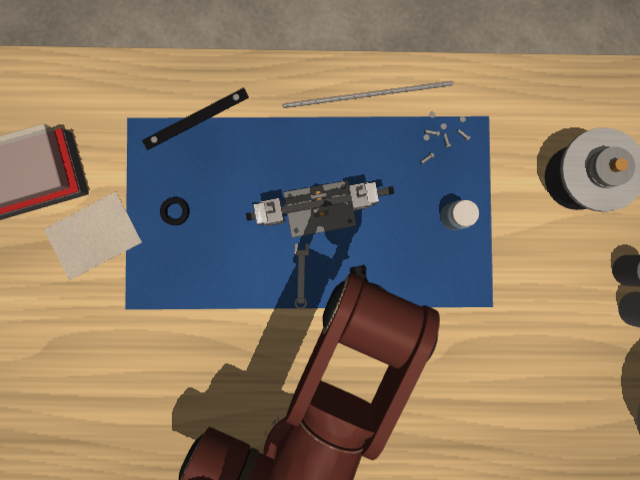

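View pics/w30.png

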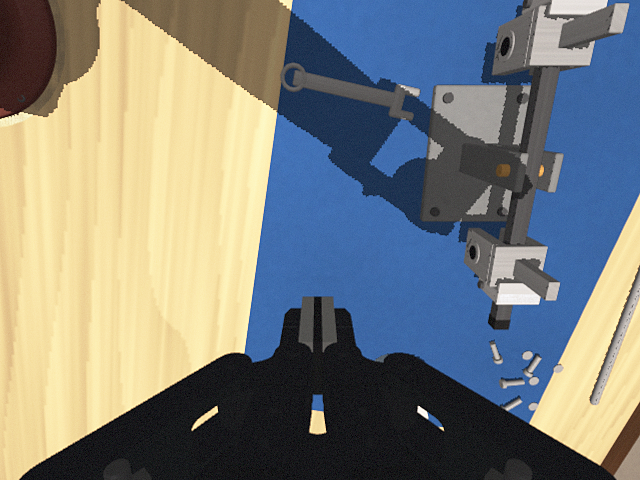

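The pictures show both yokes against their keepers and the bar level: its ends at crop (52,323) and (675,242) match the start picture within about 2 px. Wrench, tape and jar are at their starting pixels. Handing in.

```bash
python3 -c "
from station import ctrl
print(ctrl.finish_job()); print(ctrl.get_obs()['t'])"
```

```text
the job is handed in; nothing more can be done
None
the job is handed in; nothing more can be done
```

Both yokes hang astride the bar, one on each arm, slid home and released, and the job was handed in at about 25.6 s. No verdict was reported.

- **Order:** I hung the right yoke first, pushed it home with the closed fingers and let it go. Then I did the same with the left one.
- **Final pictures:** the bar is level, with its ends in the scene view within about 2 px of the start picture. The wrench, tape and jar look unmoved, and the arm is well clear of everything.
- **Right side:** I felt a firm stop of about 4.2 N, and a second nudge later met it at nearly the same place. The wrist view put the bridge 9–10 mm under the 10 mm roof. A coarse reading from the top picture disagreed, giving only about 5–6 mm of plunger travel, which is why I nudged it again.
- **Left side:** the wrist view also put the bridge about 9–10 mm under the roof. The stop was less sharp: force held at 2.5–3.6 N over the last 3 mm, and comparing wrist pictures suggests the collar slid outward by about 2 mm.
- **Not measured directly:** I did not read the plunger travel or the bar angle, only inferred them from pictures and feel.

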